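Fit the paddle rotor on a soil crumbler's splined stub

ROBOT

A 6-joint arm with a two-finger parallel gripper is mounted at the origin on the work surface. World frame = base frame: x ahead of the robot, y to its left, z up, the work surface at z = 0. Lengths are in mm, angles in degrees, forces in N, time in s.
With the tool pointing down it reaches from about 300 to 850 mm from the base axis. Payload 4.2 kg.
Tool frame: the origin (TCP) lies midway between the tips of the shut fingers; the grasp point (between the pads) lies 19 mm behind it; x points along the fingers, y is the direction in which the jaws open and shut, and the axes are right-handed (so a half turn about x gives the same grasp; the last joint's range is limited). The gripper opens to 91 mm and grips with 3 to 60 N. Pads are 32 mm wide; open, the fingers measure 118 mm over their backs; the gripper's body (76 mm by 178 mm) begins 60 mm behind the grasp point.
Start: joints at [63.656, 18.312, 89.639, -0, 72.044, -1.146], TCP at [244.817, 520.299, 187.276] pointing down, gripper open.
Joint ranges: [-177.97, 177.97], [-48.28, 115.42], [12.27, 149.76], [-77.06, 257.06], [2.81, 150.46], [-146.56, 146.56]. Speed limits (degrees/s): [147.25, 147.25, 180, 180, 180, 180].

INTERFACE

Orientations are given as [roll, pitch, yaw] about the fixed x, y, z axes, in that order (R = Rz(yaw) Ry(pitch) Rx(roll)).
In Python, from workcell import * gives the robot as it stands.
- The arm moves only by the shell command python3 -m handwheel 'ROWS' [FORCE]. ROWS is a JSON object of lists of equal length, an entry for each row: "gripper": the closure, from 0 (fully open) to 1 (shut); "offset": the shift along the tool's x, y, z in mm, a list of three; "rot": the turn, a rotation vector about the tool's x, y, z in degrees, a list of three. A call has 1 to 5 rows; each row is the pose to reach, as a shift and turn from the pose commanded when the call began, along the tool's axes at that moment; what a row does not reach only later rows make up. A row lasts 1/12 s, in which the tool goes at most 41.7 mm and 7.16 degrees, less where a joint would pass 70% of its speed; a pose out of reach is approached as far as the arm can. A call with a gripper value outside its range is refused whole. The fingers move at their own pace and stop on an object; FORCE is the grip in N (left out, the last holds). Time passes only in rows, so rows that repeat a pose let the fingers close. It gives the time, the measured TCP pose, the force and the opening at its end, in the units of the state.
- state(): the state, without advancing time (a new reading comes with each control period).
- grab_frame(name): name is "scene" or "side" or "wrist"; returns the picture (420x560x3 uint8, red, green, blue); there is no depth.
- camera_params(name): a dict with "fx", "fy", "cx", "cy" (pixels), "position" and "attitude" of the camera in the world; the wrist camera has in their place "hand_eye" (4x4, takes a point from camera to tool coordinates, whose origin is the TCP and whose axes are the tool frame's). Camera axes: x right, y up, looking along -z (the intrinsics and any distortion apply to the point x, -y, -z); pixel columns grow to the right and rows downward; lengths in mm; the calibration is good to about 2 mm. A picture is of the moment at which its call begins: read the wrist's pose just before it. camera_params takes no time and is no camera call.
- job_done(): hands the job in, once; it reports no verdict.
The state is a dict: "time_s": time; "qpos": joint angles; "qvel": joint speeds; "effort": joint torques, N m; "ee_pos": TCP position; "ee_rot": TCP orientation; "force": force on the tool from outside, world axes, zero at the start; "torque": the same for the moment, N m; "gripper_width": finger opening in mm.
Only numpy, scipy, OpenCV 4.12 (cv2) and the standard library are available. Lean on these libraries where they do the work, as an engineer would, in place of code of your own. Each camera call takes 0.05 s, during which the arm holds its last target.

TASK

Fit the paddle rotor onto the drive stub of the bench soil crumbler: slide the clear guard hood open, turn the rotor so that the slots in its bore line up with the stub's four teeth, slide it down fully home, then slide the guard fully shut over it. Leave the potted seedling, the feed bottle and the stack of nursery pots standing where they are.

Things in the scene. Friction and masses are not known exactly. Their poses are not given: they have to be found in the camera images.
- crumbler: Bench soil crumbler, fixed. Green deck 200 mm (x), from y = -285 to +115 mm in its own frame, top 40 mm above the table. Origin: on the table, on the drive stub's axis; z up; yaw varies within 0.2 rad. A grey end plate 8 mm thick stands across it at y = +111 mm, 118 mm above the table. A motor at most 80 mm high sits beside it at x = +100 to +183, y = -205 to -55 mm.
- guard (a joint): Slide of the clear guard hood, m: 0 = fully shut, over the stub; 0.20 = fully open. It opens toward the crumbler's -y and stays where it is left (about 2.5 N of friction, light damping). Starts 0 to 60 mm open. The seated rotor (top 104 mm above the table) passes under the roof; a rotor that is not home does not.
- guard_edge (a point): Middle of the +y edge of the hood's roof, 122 mm above the table, moving with the hood. The hood: clear tunnel with yellow edges, 170 mm wide (x), 170 mm long (y), roof top 125 mm and underside 119 mm above the table, inside width 158 mm; +y end open, -y end walled. This edge is at y = +100 mm of the crumbler when shut, -100 mm when fully open.
- guard_grip (a point): Centre of the black grip fin on top of the hood: an upright block 80 mm (x) by 14 mm (y) by 36 mm high, its top 160 mm above the table; this point is 142 mm above the table and moves with the guard. Axes as the crumbler's: the guard slides along y, across the fin's thickness.
- stub_seat (a point): Centre of the top of the stub's collar (a 44 mm dark disc), 48 mm above the table: the seat for the rotor's underside. Turns with the stub: its x and y axes point along the four teeth, z up. The stub turns about z with stiff friction (about 0.25 N m) and starts at any angle.
- stub_top (a point): Top centre of the upright steel stub, 35 mm above the seat (83 mm above the table); same axes as stub_seat. Seen from above the stub is a plus sign: four teeth, 30 mm over opposite tips, each 8 mm wide; the top 6 mm is narrower as a lead-in (26 mm by 5 mm).
- rotor: Loose rotor, 0.25 to 0.5 kg, upright on the table: square aluminium boss 46 x 46 mm, 56 mm high, plus-shaped through bore (slots 11 mm wide, 33 mm end to end) with slots along its x and y axes, square to the flats. Four orange paddles at its foot, 16 mm high, 7 mm thick, reach 52 mm from the axis along the diagonals. Origin: underside centre, z up. Fits the stub in any of four quarter turns.
- potted_seedling: Bystander: terracotta pot with a seedling, 88 mm across, 75 mm high (leaves to 106 mm), about 0.45 kg. Origin: centre of the underside.
- feed_bottle: Bystander: white plastic bottle, 60 mm across, 150 mm high, red cap. Origin: centre of the underside.
- pot_stack: Bystander: stack of black nursery pots, 74 mm across, 92 mm high. Origin: centre of the underside.
Things that resemble listed ones, but are neither listed nor needed, are in the scene too. There is more than one size of the rotor; the job needs the middle-sized.

How it is judged (in metres and radians):
On the way, in this order (a step that is already met when the one before it is completed fails the run):
1. the guard is slid open, at least 120 mm (value of joint guard above 0.12 m), for 0.1 s.
2. the rotor sits fully home on the stub, teeth in its slots (z of rotor in the frame of stub_seat between -0.003 and 0.004 m and horizontal distance between rotor and stub_seat below 0.004 m and angle between rotor's own z axis and vertical below 0.08 rad and (angle between the x axis of rotor and the x axis of stub_seat, either way round below 0.2 rad or angle between the x axis of rotor and the y axis of stub_seat, either way round below 0.2 rad)), for 0.2 s.
3. the guard is slid shut over the seated rotor (all of step 2 and value of joint guard below 0.008 m), for 0.2 s.
At the end, for the whole second after the job is handed in: The rotor stands upright and fully home on the stub (underside within 4 mm of the seat, axis within 4 mm, slots along the teeth), at rest, the guard is shut to within 8 mm, and the potted seedling, feed bottle and pot stack stand within 30 mm of where they were (all of step 3 and linear speed of rotor below 0.02 m/s and distance of each of potted_seedling, feed_bottle, pot_stack from where it was at the start of the episode below 0.03 m and angle between each of potted_seedling, feed_bottle, pot_stack's own z axis and vertical below 0.3 rad); the robot touches nothing.
It fails at once if potted seedling is shoved more than 30 mm or tipped (distance of potted_seedling from where it was at the start of the episode above 0.03 m or angle between potted_seedling's own z axis and vertical above 0.3 rad).
It fails at once if feed bottle is shoved more than 30 mm or tipped (distance of feed_bottle from where it was at the start of the episode above 0.03 m or angle between feed_bottle's own z axis and vertical above 0.3 rad).
It fails at once if pot stack is shoved more than 30 mm or tipped (distance of pot_stack from where it was at the start of the episode above 0.03 m or angle between pot_stack's own z axis and vertical above 0.3 rad).
It also fails if it takes over 69 s, if anything falls off the work surface, if the arm or the gripper's body presses on something with over 40 N, if the wrist force passes 120 N, or if a joint passes its speed limit or range.

## Working session

There is one attempt and no reset: what is moved stays moved. The work goes in short steps, Python scripts to look and compute and a shell command to move; the robot and the scene stay as the last step left them, time stands still between calls to the robot, and variables do not carry over. Pictures are saved under pics/ and viewed, and the job is handed in when it is done.

```bash
ls; mkdir -p pics
python3 - <<'E'
from workcell import *
import cv2
s=state();print(s)
for n in("scene","side","wrist"):
    print(n,camera_params(n)); cv2.imwrite(f"pics/{n}0.png",grab_frame(n)[:,:,::-1])
E
```

```text
pics
{'time_s': 0.0, 'qpos': array([ 6.36559370e+01,  1.83514216e+01,  8.97091996e+01, -9.46719450e-04,
        7.20445897e+01, -1.14560224e+00]), 'qvel': array([ 0.03351642, -0.04405672, -0.10113482,  0.13196547, -0.02484524,
        0.04356787]), 'effort': array([ 1.63553359e-04, -4.12463272e+01, -2.31973761e+01,  7.27636297e-02,
        4.56242077e-02, -1.26589575e-04]), 'ee_pos': array([244.55150906, 519.75789031, 186.40361822]), 'ee_rot': array([ -90.65545132,   89.8947853 , -115.85361939]), 'force': array([ 0.02756583, -0.01086004, -0.7273614 ]), 'torque': array([-0.10001253, -0.04182787,  0.01913584]), 'gripper_width': 91.1467270278771}
scene {'fx': 456.46818950896545, 'fy': 456.46818950896545, 'cx': 277.9895746618571, 'cy': 209.00701498362164, 'position': array([1118.76551894, -311.33485385,  639.0963376 ]), 'attitude': array([54.76017706,  0.18020549, 44.98448676])}
side {'fx': 497.10229896162156, 'fy': 497.10229896162156, 'cx': 277.4114713049541, 'cy': 207.18097786222646, 'position': array([ 129.88812481, -268.58903426,  598.13269233]), 'attitude': array([ 53.06603789,   0.15921716, -46.47620535])}
wrist {'fx': 342.3889581683954, 'fy': 342.3889581683954, 'cx': 279.7071037407674, 'cy': 212.74377862926642, 'hand_eye': array([[ 2.05037934e-04,  2.70294313e-01, -9.62777722e-01,
        -1.96767303e+02],
       [ 9.99999952e-01, -2.79370974e-04,  1.34533170e-04,
         3.15649873e-02],
       [-2.32608600e-04, -9.62777703e-01, -2.70294358e-01,
        -7.57469734e+01],
       [ 0.00000000e+00,  0.00000000e+00,  0.00000000e+00,
         1.00000000e+00]])}
```

View pics/scene0.png

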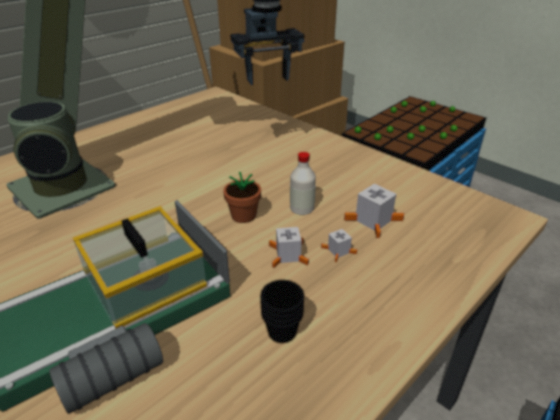

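View pics/side0.png

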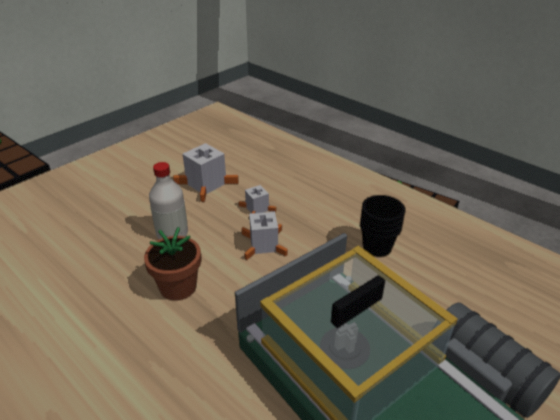

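View pics/wrist0.png

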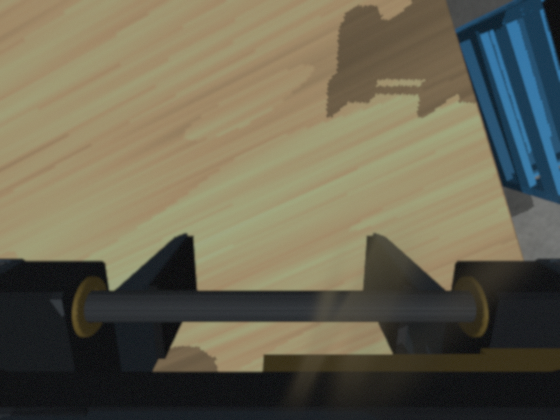

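The scene view shows three rotor lookalikes: (288,243), (340,243) and (376,207). In the side view they are at (264,232), (257,199) and (205,168). The hood's fin is at scene (134,237) and side (358,300). By size, the middle rotor is the one at scene (288,243) / side (264,232). I'll crop in close to check that.

```bash
cat > h.py <<'E'
from workcell import *
import cv2, numpy as np
from scipy.spatial.transform import Rotation as Ro
from scipy.optimize import least_squares
def cam(n,s=None):
    p=camera_params(n)
    if n=="wrist":
        s=s or state(); T=np.eye(4);T[:3,:3]=Ro.from_euler('xyz',s['ee_rot'],degrees=True).as_matrix();T[:3,3]=s['ee_pos']
        M=T@p['hand_eye'];R=M[:3,:3];t=M[:3,3]
    else: R=Ro.from_euler('xyz',p['attitude'],degrees=True).as_matrix();t=p['position']
    return dict(fx=p['fx'],fy=p['fy'],cx=p['cx'],cy=p['cy'],R=R,t=np.array(t))
def proj(c,P):
    q=(np.atleast_2d(P)-c['t'])@c['R']
    return np.c_[c['cx']+c['fx']*q[:,0]/-q[:,2], c['cy']-c['fy']*q[:,1]/-q[:,2]]
def onz(c,uv,z):
    uv=np.atleast_2d(uv).astype(float)
    d=np.c_[(uv[:,0]-c['cx'])/c['fx'],-(uv[:,1]-c['cy'])/c['fy'],-np.ones(len(uv))]@c['R'].T
    return c['t']+d*((z-c['t'][2])/d[:,2])[:,None]
def tri(ca,a,cb,b):
    f=lambda P:np.r_[(proj(ca,P)-a).ravel(),(proj(cb,P)-b).ravel()]
    r=least_squares(f,[500,0,50]);return r.x,np.abs(r.fun).max()
def crop(img,u,v,w,h,k,name):
    cv2.imwrite(name,cv2.resize(img[v:v+h,u:u+w,::-1],None,fx=k,fy=k,interpolation=cv2.INTER_CUBIC))
E
python3 - <<'E'
import cv2
a=cv2.imread('pics/scene0.png');b=cv2.imread('pics/side0.png')
def c(i,u,v,w,h,k,n): cv2.imwrite('pics/'+n,cv2.resize(i[v:v+h,u:u+w],None,fx=k,fy=k,interpolation=cv2.INTER_CUBIC))
c(a,250,180,160,100,5,'c1.png');c(b,160,130,160,140,4,'c2.png');c(a,60,190,180,140,4,'c3.png');c(b,220,220,260,200,3,'c4.png')
E
```

```text
(no output)
```

View pics/c1.png

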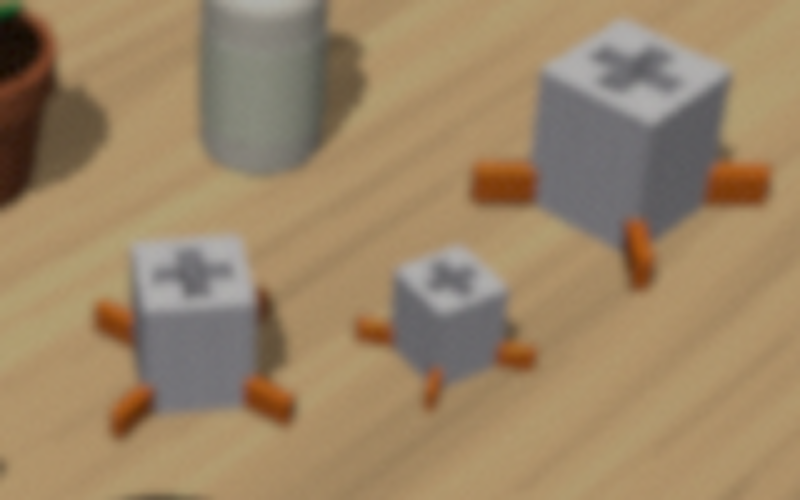

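View pics/c2.png

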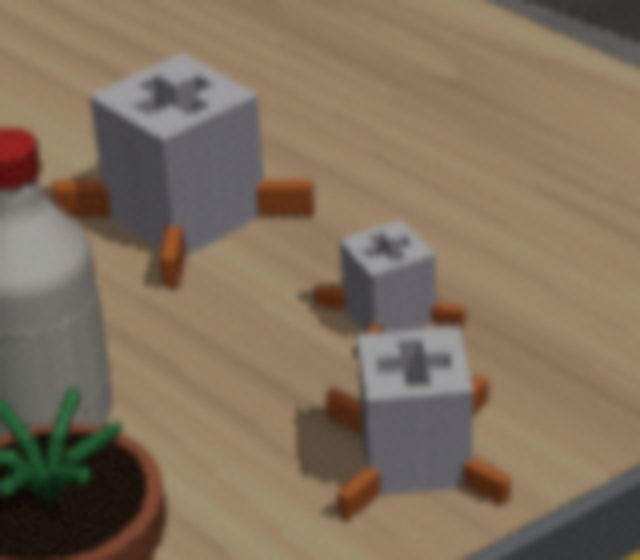

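View pics/c3.png

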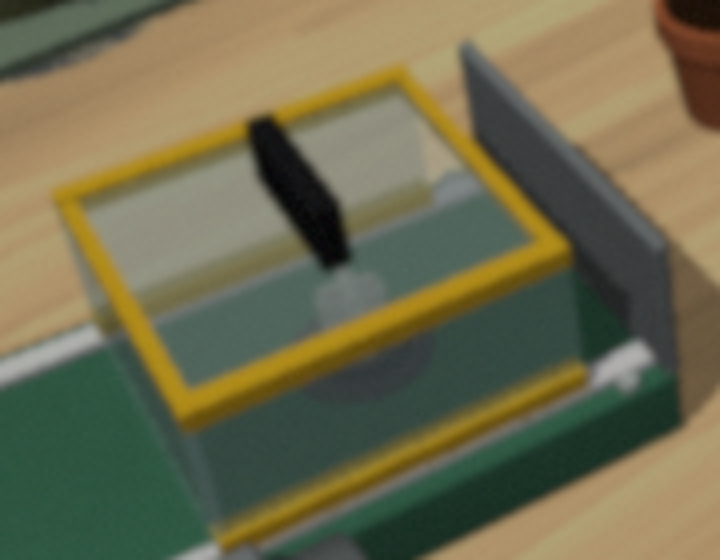

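View pics/c4.png

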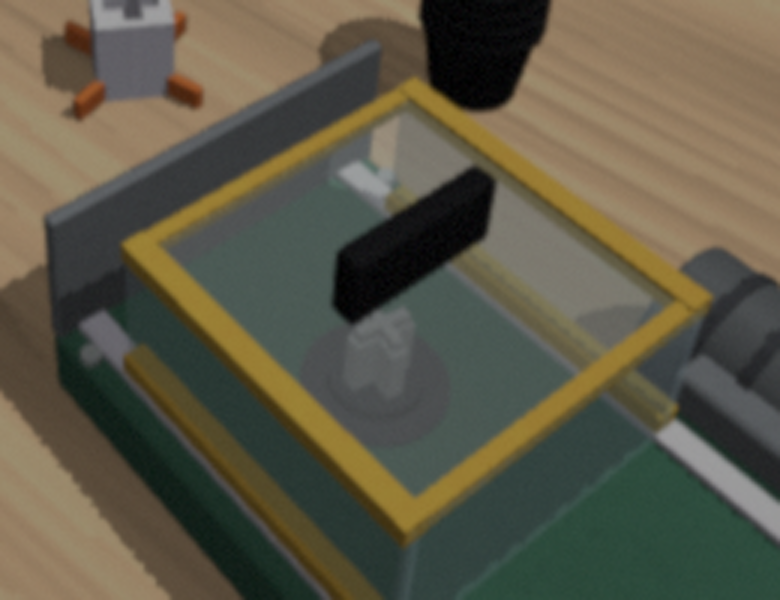

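```bash
cat > fit1.py <<'E'
from h import *
cs,cd=cam('scene'),cam('side')
A=lambda l,k,o:np.array(l)/k+np.array(o)
rs=A([(133,243),(242,237),(255,303),(137,310)],5,(250,180)); rd=A([(358,338),(462,328),(472,393),(368,405)],4,(160,130))
print('scene top corners @56\n',onz(cs,rs,56),'\nside\n',onz(cd,rd,56))
for z,n in((56,'c'),):
  pass
hs=A([(57,193),(402,68),(568,245),(190,420)],4,(60,190)); hd=A([(405,538),(125,245),(413,80),(710,297)],3,(220,220))
ps=A([(468,45),(665,245)],4,(60,190)); pd=A([(50,218),(378,45)],3,(220,220))
def pts(v):
    x,y,a,q=v; L=np.array([(-85,-70-q,125),(-85,100-q,125),(85,100-q,125),(85,-70-q,125),(-100,111,118),(100,111,118)],float)
    R=Ro.from_euler('z',a).as_matrix(); return L@R.T+[x,y,0]
f=lambda v:np.r_[(proj(cs,pts(v))-np.r_[hs,ps]).ravel(),(proj(cd,pts(v))-np.r_[hd,pd]).ravel()]
r=least_squares(f,[500,0,0,20]);print(r.x,np.degrees(r.x[2]));print(r.fun.reshape(-1,2).round(1))
for nm,a,b in (('seed',(243,200),(173,262)),('bottle',(303,160),(162,170))): print(nm,tri(cs,a,cd,b))
print('bottle',onz(cs,(302,211),0),'pot',onz(cs,(243,219),0),'stack',onz(cs,(283,337),0),onz(cd,(379,250),0))
E
python3 fit1.py
```

```text
scene top corners @56
 [[582.03618181 218.98827186  56.        ]
 [611.54556167 254.02341201  56.        ]
 [644.97698923 225.73303971  56.        ]
 [614.33877079 189.09577308  56.        ]] 
side
 [[601.94258624 250.36432848  56.        ]
 [638.98976864 221.73379961  56.        ]
 [608.77312967 186.91718922  56.        ]
 [572.49530819 213.62793424  56.        ]]
[ 5.02270763e+02 -4.02776647e+01 -1.56525649e-01  2.60202143e+01] -8.968259048975296
[[-2.5 -0.5]
 [-0.5 -1.2]
 [-1.  -0.2]
 [-4.  -1.6]
 [-2.7 -2.2]
 [-2.  -0.8]
 [ 1.5 -4. ]
 [-0.2 -2.1]
 [-0.5 -1.3]
 [-0.3 -0.5]
 [-1.  -0.9]
 [ 0.4 -3. ]]
seed (array([437.80013891, 255.64347764,  46.72696028]), np.float64(1.7877474670664242))
bottle (array([515.34670371, 371.91513863, 135.15689009]), np.float64(1.121998346184398))
bottle [[524.84853169 361.94779833   0.        ]] pot [[448.13266    240.27704195   0.        ]] stack [[756.39846189  60.69639645   0.        ]] [[738.01022354  59.77409815   0.        ]]
```

```bash
cat > go.py <<'E'
import sys
from h import *
# go.py x y z psi(deg, direction of tool y in world)
s=state();Rc=Ro.from_euler('xyz',s['ee_rot'],degrees=True).as_matrix()
psi0=np.degrees(np.arctan2(Rc[1,1],Rc[0,1]))
print('t',round(s['time_s'],2),'pos',s['ee_pos'].round(1),'psi',psi0.round(2),'F',s['force'].round(1),'w',round(s['gripper_width'],1),'j6',s['qpos'][5].round(1))
if len(sys.argv)>1:
    x,y,z,psi=map(float,sys.argv[1:5]);psi=np.radians(psi)
    Y=np.array([np.cos(psi),np.sin(psi),0]);X=np.array([0,0,-1.]);Rt=np.c_[X,Y,np.cross(X,Y)]
    d=Rc.T@(np.array([x,y,z])-s['ee_pos']);rv=Ro.from_matrix(Rc.T@Rt).as_rotvec(degrees=True)
    print('offset',d.round(1),'rot',rv.round(2),'rows',max(np.linalg.norm(d)/41.7,np.linalg.norm(rv)/7.16).round(1))
E
python3 go.py 495 -25 260 81;python3 go.py 495 -25 260 -99
python3 - <<'E'
from h import *
cs,cd=cam('scene'),cam('side')
# fin top corners crops: scene near end top (340,195)? far end top (262,118)
print(tri(cs,np.array([262,122])/4+[60,190],cd,np.array([340,255])/3+[220,220]))
print(tri(cs,np.array([333,195])/4+[60,190],cd,np.array([482,175])/3+[220,220]))
E
```

```text
t 0.15 pos [244.6 519.9 186.6] psi 64.8 F [-0.1  0.4  0.1] w 91.5 j6 -1.1
offset [ -72.9 -386.5  458.6] rot [-1.62e+01 -1.00e-02  8.00e-02] rows 14.5
t 0.15 pos [244.6 519.9 186.6] psi 64.8 F [-0.1  0.4  0.1] w 91.5 j6 -1.1
offset [ -72.9 -386.5  458.6] rot [1.638e+02 1.100e-01 2.000e-02] rows 22.9
(array([463.3796472 , -41.4678925 , 153.97167781]), np.float64(0.5897069951152218))
(array([537.61341981, -54.7692377 , 156.36045935]), np.float64(2.040241470717149))
```

```bash
python3 -m handwheel '{"gripper":[0,0,0,0,0],"offset":[[-35,0,0],[-73,0,0],[-73,-26,32],[-73,-52,64],[-73,-79,96]],"rot":[[0,0,0],[0,0,0],[0,0,0],[0,0,0],[0,0,0]]}' && python3 -m handwheel '{"gripper":[0,0,0,0,0],"offset":[[0,-26,32],[0,-52,64],[0,-78,96],[0,-104,128],[0,-130,160]],"rot":[[0,0,0],[0,0,0],[0,0,0],[0,0,0],[0,0,0]]}' && python3 -m handwheel '{"gripper":[0,0,0,0,0],"offset":[[0,-26,32],[0,-52,64],[0,-78,96],[0,-104,128],[0,-130,160]],"rot":[[-4,0,0],[-8,0,0],[-12,0,0],[-16,0,0],[-16,0,0]]}'; python3 go.py 500 -48 260 81
```

```text
time_s: 0.57
ee_pos: [298.3, 407.3, 260.5]
ee_rot: [60.4, 89.9, 35.3]
force: [1.6, -0.0, 0.5]
gripper_width: 91.5
time_s: 0.98
ee_pos: [387.6, 220.4, 260.2]
ee_rot: [51.9, 90.0, 26.7]
force: [1.0, 0.2, -0.2]
gripper_width: 90.9
time_s: 1.4
ee_pos: [477.0, 34.6, 260.2]
ee_rot: [103.9, 90.0, 94.8]
force: [0.4, 1.6, 0.1]
gripper_width: 91.1
t 1.4 pos [477.   34.6 260.2] psi 80.92 F [0.4 1.6 0.1] w 91.1 j6 -78.2
offset [  0.2 -77.9  35.7] rot [-0.08 -0.   -0.01] rows 2.1
```

```bash
python3 -m handwheel '{"gripper":[0,0,0],"offset":[[0,-39,18],[0,-78,36],[0,-78,36]],"rot":[[0,0,0],[0,0,0],[0,0,0]]}'
python3 - <<'E'
from h import *
import pickle
s=state();im=grab_frame('wrist');cv2.imwrite('pics/w1.png',im[:,:,::-1]);pickle.dump(cam('wrist',s),open('w1.pkl','wb'));print(s['ee_pos'])
E
```

```text
time_s: 1.65
ee_pos: [501.2, -52.4, 259.5]
ee_rot: [-80.5, 89.8, -90.1]
force: [0.2, 0.7, -0.2]
gripper_width: 91.3
[501.21816239 -52.35466368 259.5082724 ]
```

View pics/w1.png

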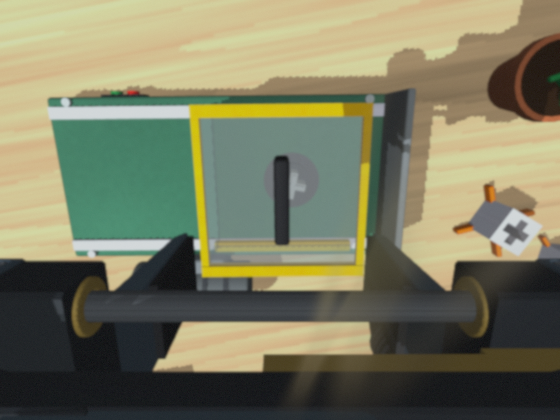

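```bash
cat > fit2.py <<'E'
from h import *
import pickle
c=pickle.load(open('w1.pkl','rb'))
L=np.array([(-85,-70,125,1),(-85,100,125,1),(85,100,125,1),(85,-70,125,1),(-40,15,160,1),(-100,-285,40,0)],float)
uv=np.array([(191,106),(372,105),(363,275),(202,276),(282,157),(49,99)],float)
def pts(v):
    x,y,a,q=v;P=L[:,:3].copy();P[:,1]-=q*L[:,3]
    return P@Ro.from_euler('z',a).as_matrix().T+[x,y,0]
r=least_squares(lambda v:(proj(c,pts(v))-uv).ravel(),[500,-40,-.15,26]);print(r.x,np.degrees(r.x[2]));print(r.fun.reshape(-1,2).round(1))
x,y,a,q=r.x;R=Ro.from_euler('z',a).as_matrix()
for q_ in(q,190,200,0):print(q_,'fin',(R@[0,15-q_,0]+[x,y,0]).round(1))
print('fin top ends',onz(c,[(282,157),(282,243)],160)); print('stub',onz(c,[(297,185)],83), onz(c,[(292,180)],48))
print('rotor top',onz(c,[(490,229),(516,208),(541,233),(515,256),(515,232)],56))
E
python3 fit2.py
```

```text
[ 5.03865178e+02 -3.40754506e+01 -1.53968246e-01  3.18001254e+01] -8.821730663964889
[[-1.8  1.2]
 [ 1.2 -0.3]
 [ 0.4 -1.7]
 [ 0.7 -1.1]
 [-0.3  2.5]
 [-0.  -1.4]]
31.800125393635877 fin [501.3 -50.7   0. ]
190 fin [ 477. -207.    0.]
200 fin [ 475.5 -216.9    0. ]
0 fin [506.2 -19.3   0. ]
fin top ends [[459.73556412 -43.90737466 160.        ]
 [537.40303716 -56.82194959 160.        ]]
stub [[501.49528273 -33.80026749  83.        ]] [[501.48044869 -38.30508908  48.        ]]
rotor top [[600.27921602 191.91630212  56.        ]
 [578.39610387 222.84126409  56.        ]
 [615.8474442  253.69737838  56.        ]
 [641.61182573 222.73084466  56.        ]
 [609.27117537 222.18185281  56.        ]]
```

```bash
python3 go.py 500 -51 134 81.2; python3 -m handwheel '{"gripper":[0,0,0,0,0],"offset":[[40,0,0],[80,0,0],[110,1,1],[125,1,1],[125,1,1]],"rot":[[0,0,0],[0,0,0],[0,0,0],[0,0,0],[0,0,0]]}'; python3 -m handwheel '{"gripper":[1,1,1,1,1],"offset":[[0,0,0],[0,0,0],[0,0,0],[0,0,0],[0,0,0]],"rot":[[0,0,0],[0,0,0],[0,0,0],[0,0,0],[0,0,0]]}' 30;  python3 -m handwheel '{"gripper":[1,1,1],"offset":[[0,0,0],[0,0,0],[0,0,0]],"rot":[[0,0,0],[0,0,0],[0,0,0]]}';python3 go.py 475.5 -217 134 81.2
```

```text
t 1.7 pos [500.4 -49.7 259.5] psi 80.48 F [-0.5 -0.   0.5] w 91.3 j6 -87.4
offset [ 1.255e+02 -1.300e+00 -1.000e-01] rot [-0.72 -0.05  0.05] rows 3.0
time_s: 2.12
ee_pos: [497.6, -43.7, 131.5]
ee_rot: [178.8, 89.5, 169.7]
force: [-0.0, -0.5, -0.1]
gripper_width: 91.2
time_s: 2.53
ee_pos: [501.7, -45.3, 136.4]
ee_rot: [5.9, 89.9, -3.3]
force: [1.2, -0.6, 0.3]
gripper_width: 60.5
time_s: 2.78
ee_pos: [501.1, -45.3, 135.4]
ee_rot: [18.1, 90.0, 8.9]
force: [-0.4, -0.4, 0.1]
gripper_width: 40.7
t 2.78 pos [501.1 -45.3 135.4] psi 80.79 F [-0.4 -0.4  0.1] w 40.7 j6 -87.3
offset [   1.4 -173.5    2.2] rot [-0.41  0.02 -0.01] rows 4.2
```

```bash
python3 -m handwheel '{"gripper":[1,1,1,1,1],"offset":[[0,0,0],[0,0,0],[0,0,0],[0,0,0],[0,0,0]],"rot":[[0,0,0],[0,0,0],[0,0,0],[0,0,0],[0,0,0]]}';python3 go.py 475.5 -217 135 81.2
```

```text
time_s: 3.2
ee_pos: [501.0, -45.3, 135.2]
ee_rot: [141.0, 90.0, 131.8]
force: [-0.4, 0.1, 0.7]
gripper_width: 7.4
t 3.2 pos [501.  -45.3 135.2] psi 80.8 F [-0.4  0.1  0.7] w 7.4 j6 -87.3
offset [   0.2 -173.6    2.3] rot [-0.4  -0.01 -0.01] rows 4.2
```

Run:
```python
from h import *
im=grab_frame('side');crop(im,200,150,300,250,2.6,'pics/s1.png')
im=grab_frame('scene');crop(im,40,150,220,180,3.5,'pics/s2.png')
```

```text
(no output)
```

View pics/s1.png

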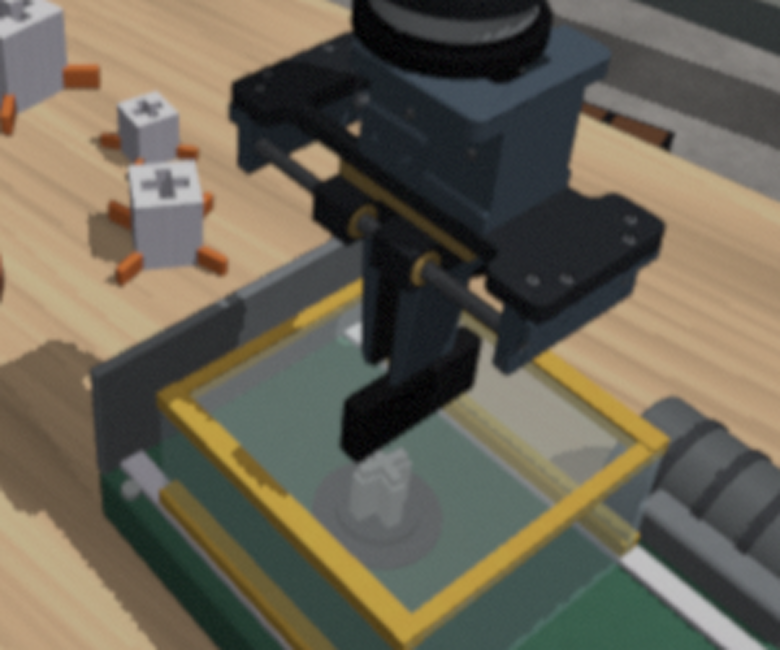

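View pics/s2.png

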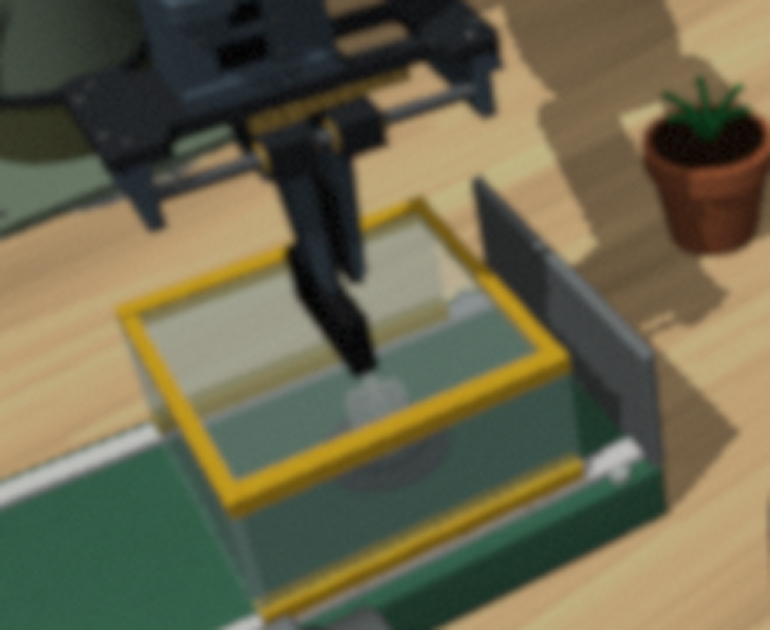

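```bash
python3 -m handwheel '{"gripper":[1,1,1,1,1],"offset":[[0,-20,0],[0,-45,1],[0,-70,1],[0,-95,1],[0,-120,1]],"rot":[[0,0,0],[0,0,0],[0,0,0],[0,0,0],[0,0,0]]}';python3 go.py 475.5 -217 135 81.2;  python3 - <<'E'
from h import *
im=grab_frame('side');cv2.imwrite('pics/s3.png',im[:,:,::-1])
E
```

```text
time_s: 3.72
ee_pos: [482.6, -164.9, 135.3]
ee_rot: [34.8, 90.0, 25.6]
force: [0.5, -1.2, 0.4]
gripper_width: 0.5
t 3.72 pos [ 482.6 -164.9  135.3] psi 80.82 F [ 0.5 -1.2  0.4] w 0.5 j6 -101.0
offset [  0.3 -52.5   1.3] rot [-0.38  0.01 -0.  ] rows 1.3
```

View pics/s3.png

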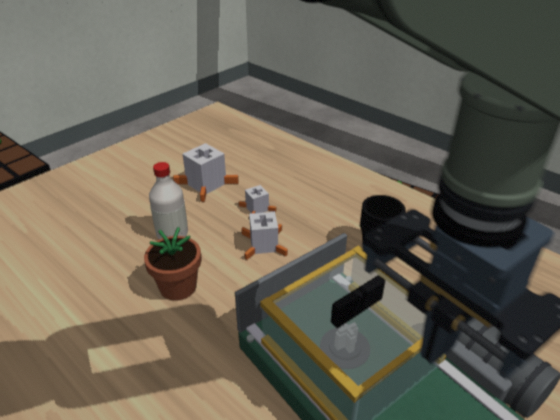

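Run:
```python
from h import *
for n,o,k in(('side',(200,150),2.6),('scene',(40,150),3.5)):
    c=cam(n);P=[[501,-45.3,135.2],[501,-45.3,165]];print(n,(proj(c,P)-o)*k)
c=cam('side');print(proj(c,[[482.6,-164.9,135.3]]))
im=grab_frame('scene');cv2.imwrite('pics/s4.png',im[:,:,::-1])
im=grab_frame('wrist');cv2.imwrite('pics/w2.png',im[:,:,::-1])
```

```text
side [[400.48417312 391.48909467]
 [406.26940533 347.28607646]]
scene [[340.06636852 309.45000911]
 [329.07039216 262.13161534]]
[[433.17673253 366.63125014]]
```

View pics/s4.png

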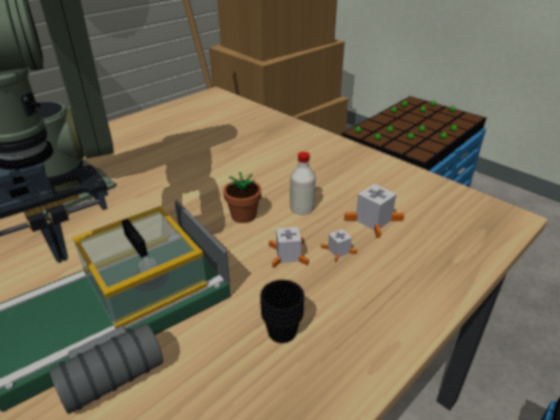

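View pics/w2.png

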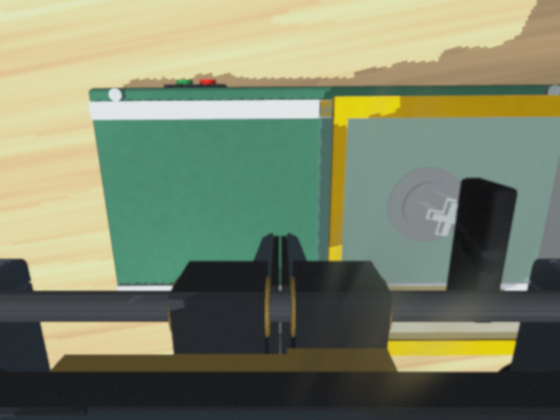

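Run:
```python
from h import *
s=state();print(s['ee_pos'],s['qpos'])
a=cv2.imread('pics/s4.png');b=cv2.imread('pics/s3.png')
P=s['ee_pos']+np.array([[0,0,0],[0,0,20],[0,0,40]])
for i,n,o in((a,'scene',(0,180)),(b,'side',(380,250))):
    p=proj(cam(n),P);print(n,p)
    for q in p: cv2.circle(i,tuple(q.astype(int)),1,(0,0,255),-1)
    crop(i[:,:,::-1],*o,120,120,5,f'pics/z_{n}.png')
c=cam('wrist',s);print(proj(c,P))
```

```text
[ 482.61757589 -165.09110094  135.16238252] [-2.01866016e+01  1.48480389e+01  1.02638034e+02  1.61989304e-02
  6.25155938e+01 -1.00827049e+02]
scene [[ 66.09867957 266.32017882]
 [ 62.71730299 257.03282215]
 [ 59.22754885 247.44779351]]
side [[433.31958742 366.80187676]
 [436.82050393 355.36896075]
 [440.48472141 343.40275405]]
[[279.96592835 244.98719363]
 [279.9946408  257.9500375 ]
 [280.02980427 273.82532681]]
```

View pics/z_scene.png

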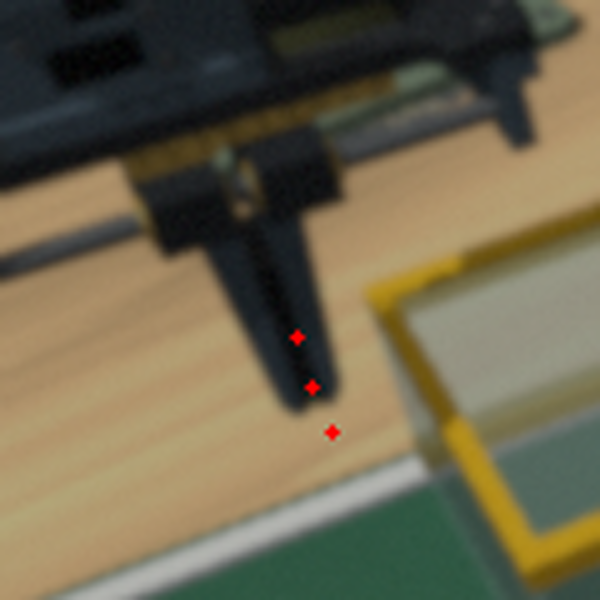

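View pics/z_side.png

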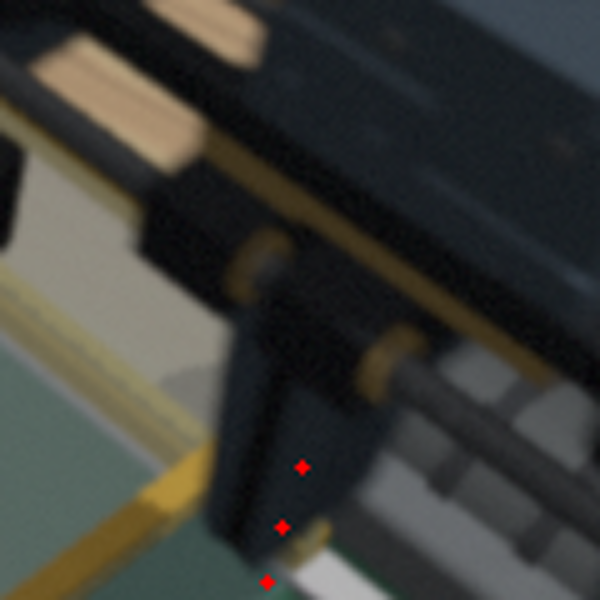

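Run:
```python
from h import *
cs,cd=cam('scene'),cam('side')
print(tri(cs,np.array([308,408])/5+[0,180],cd,np.array([238,550])/5+[380,250]))
print(camera_params('wrist').keys(),camera_params('scene').keys())
print(proj(cs,[[482.6,-165,135.2],[470.,-160,135.2],[482,-150,135.]]))
```

```text
(array([ 477.26300758, -161.61550538,  145.8974452 ]), np.float64(3.3477021479679863))
dict_keys(['fx', 'fy', 'cx', 'cy', 'hand_eye']) dict_keys(['fx', 'fy', 'cx', 'cy', 'position', 'attitude'])
[[ 66.14220754 266.27082905]
 [ 65.74471549 261.15569501]
 [ 74.88373919 261.79797414]]
```

```bash
python3 - <<'E'
from h import *
s=state();c=cam('wrist',s)
print('fin top far edge',onz(c,[(462,180),(514,190)],160), onz(c,[(462,180),(514,190)],124))
print('hood edge corner', onz(c,[(334,98)],125),'deck corner',onz(c,[(91,91)],40))
import pickle
P=[[477.3,-161.6,146]]
print(proj(c,P), proj(c,s['ee_pos']))
E
python3 -c "
import cv2
a=cv2.imread('pics/w2.png');cv2.imwrite('pics/w2z.png',cv2.resize(a[140:360,220:560],None,fx=2.3,fy=2.3,interpolation=2))"
```

```text
fin top far edge [[453.45847271 -66.60983256 160.        ]
 [463.01784    -40.44375482 160.        ]] [[463.01242233 -48.53162684 124.        ]
 [474.57342298 -16.88664105 124.        ]]
hood edge corner [[ 402.74001737 -120.52311985  125.        ]] deck corner [[ 363.53224257 -299.61961243   40.        ]]
[[284.44705938 242.32578238]] [[279.96592835 244.98719363]]
```

View pics/w2z.png

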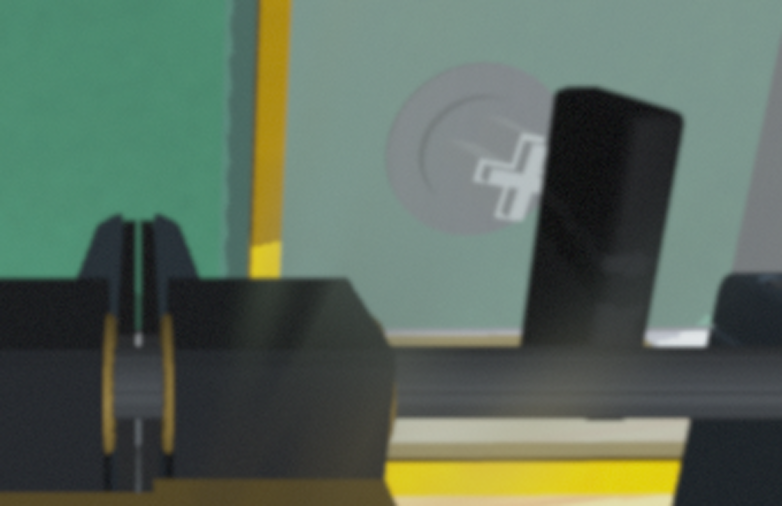

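```bash
python3 go.py 500 -51 175 81.2; python3 -m handwheel '{"gripper":[0,0,0,0,0],"offset":[[-40,0,0],[-40,30,0],[-40,60,-1],[-40,90,-1],[-40,116,-1]],"rot":[[0,0,0],[0,0,0],[0,0,0],[0,0,0],[0,0,0]]}';python3 -m handwheel '{"gripper":[0,0,0,0,0],"offset":[[0,0,0],[0,0,0],[0,0,0],[0,0,0],[0,0,0]],"rot":[[0,0,0],[0,0,0],[0,0,0],[0,0,0],[0,0,0]]}';python3 go.py 500 -51 135 81.2
```

```text
t 3.87 pos [ 482.6 -165.1  135.2] psi 80.63 F [-0.   0.7  0.2] w 0.6 j6 -100.8
offset [-39.8 115.4  -1.4] rot [-0.57  0.   -0.01] rows 2.9
time_s: 4.28
ee_pos: [500.3, -46.6, 175.5]
ee_rot: [75.5, 89.9, 66.4]
force: [0.4, 0.5, 0.5]
gripper_width: 30.8
time_s: 4.7
ee_pos: [500.3, -50.0, 175.2]
ee_rot: [-135.3, 90.0, -144.6]
force: [-0.2, 0.2, -0.3]
gripper_width: 63.9
t 4.7 pos [500.3 -50.  175.2] psi 80.74 F [-0.2  0.2 -0.3] w 63.9 j6 -87.7
offset [40.2 -1.1 -0.1] rot [-0.46 -0.    0.  ] rows 1.0
```

```bash
python3 -m handwheel '{"gripper":[0,0,0,0,0],"offset":[[15,0,0],[30,0,0],[40,-1,0],[40,-1,0],[40,-1,0]],"rot":[[0,0,0],[0,0,0],[0,0,0],[0,0,0],[0,0,0]]}';  python3 - <<'E'
from h import *
im=grab_frame('side');crop(im,260,180,200,160,4,'pics/s5.png')
im=grab_frame('scene');crop(im,40,170,200,160,4,'pics/s6.png')
E
python3 go.py
```

```text
time_s: 5.12
ee_pos: [500.0, -50.7, 135.0]
ee_rot: [178.3, 89.9, 169.1]
force: [0.1, 0.3, 0.3]
gripper_width: 91.1
t 5.22 pos [500.8 -50.6 135.9] psi 80.77 F [0.5 0.1 0.1] w 91.0 j6 -87.9
```

View pics/s5.png

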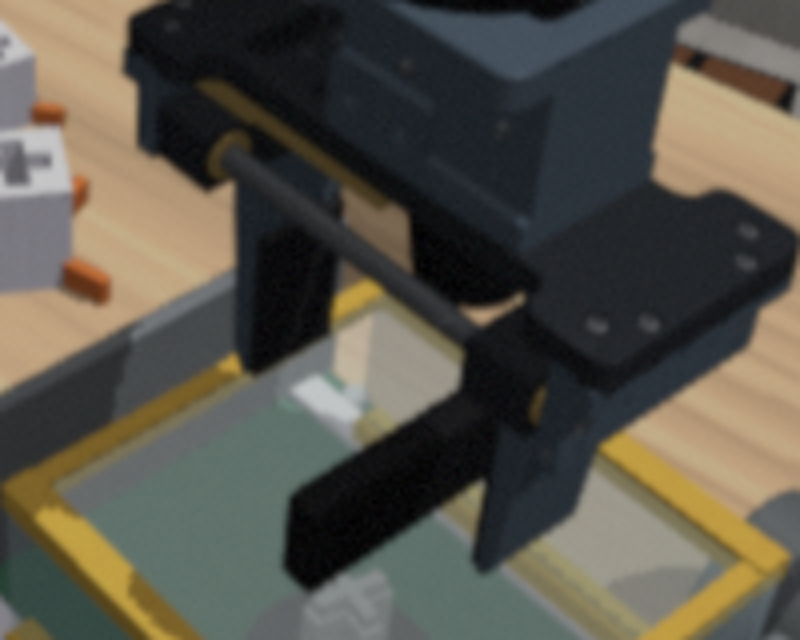

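View pics/s6.png

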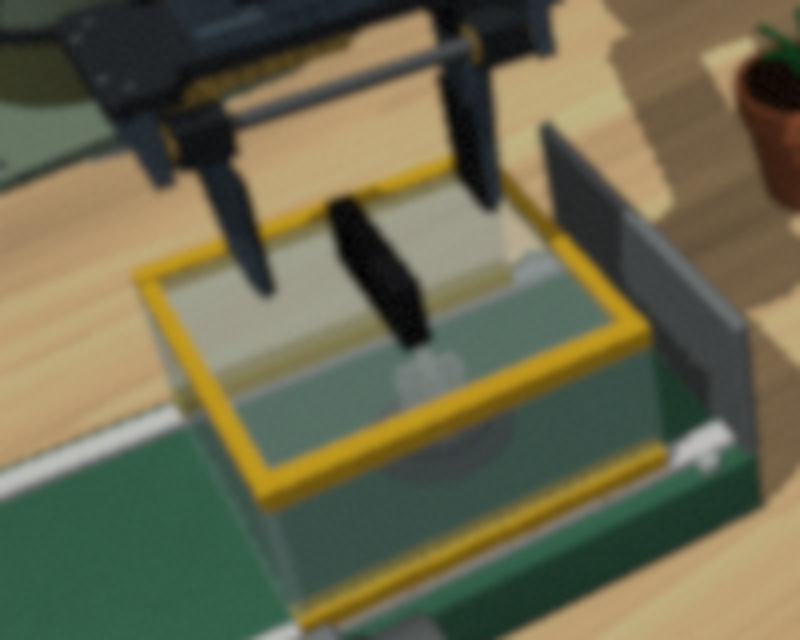

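```bash
python3 -m handwheel '{"gripper":[0,0,0,0,0],"offset":[[3,0,0],[6,0,0],[9,0,0],[9,0,0],[9,0,0]],"rot":[[0,0,0],[0,0,0],[0,0,0],[0,0,0],[0,0,0]]}';python3 go.py;python3 -m handwheel '{"gripper":[0,0,0,0,0],"offset":[[3,0,0],[6,0,0],[9,0,0],[9,0,0],[9,0,0]],"rot":[[0,0,0],[0,0,0],[0,0,0],[0,0,0],[0,0,0]]}';python3 go.py
```

```text
time_s: 5.63
ee_pos: [500.1, -50.1, 126.1]
ee_rot: [168.3, 90.0, 159.1]
force: [-0.9, 0.7, 0.3]
gripper_width: 91.4
t 5.63 pos [500.1 -50.1 126.1] psi 80.81 F [-0.9  0.7  0.3] w 91.4 j6 -87.9
time_s: 6.05
ee_pos: [500.0, -50.2, 117.0]
ee_rot: [170.6, 90.0, 161.5]
force: [-0.1, 0.0, -0.1]
gripper_width: 91.1
t 6.05 pos [500.  -50.2 117. ] psi 80.8 F [-0.1  0.  -0.1] w 91.1 j6 -87.9
```

```bash
for i in 1 2; do python3 -m handwheel '{"gripper":[0,0,0],"offset":[[2,0,0],[4,0,0],[4,0,0]],"rot":[[0,0,0],[0,0,0],[0,0,0]]}';done;python3 go.py
python3 - <<'E'
from h import *
im=grab_frame('scene');crop(im,40,170,200,160,4,'pics/s8.png')
E
```

```text
time_s: 6.3
ee_pos: [500.0, -50.2, 112.9]
ee_rot: [173.4, 90.0, 164.2]
force: [1.2, -0.5, 0.7]
gripper_width: 91.3
time_s: 6.55
ee_pos: [499.9, -50.2, 108.8]
ee_rot: [176.2, 90.0, 167.0]
force: [0.1, 0.4, 0.4]
gripper_width: 91.2
t 6.55 pos [499.9 -50.2 108.8] psi 80.8 F [0.1 0.4 0.4] w 91.2 j6 -87.9
```

View pics/s8.png

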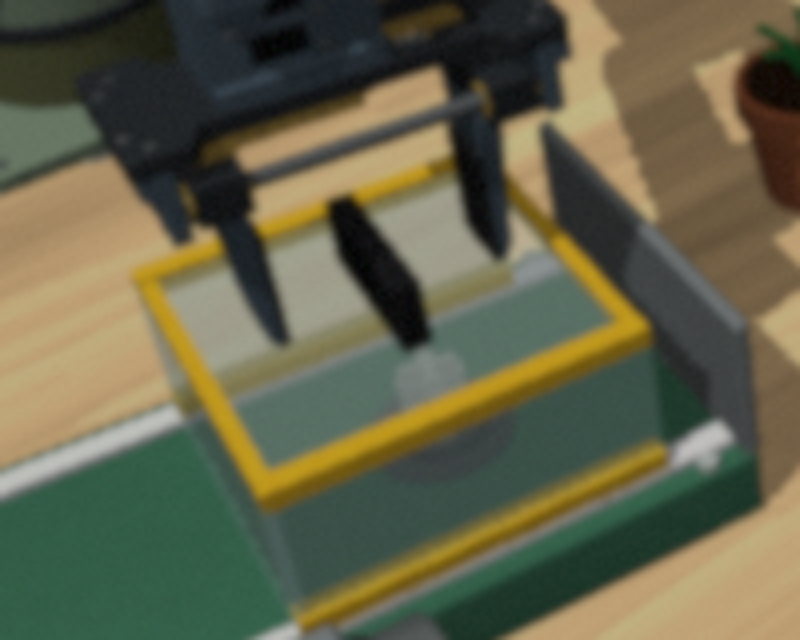

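```bash
for i in 1 2 3; do python3 -m handwheel '{"gripper":[1,1,1,1,1],"offset":[[0,0,0],[0,0,0],[0,0,0],[0,0,0],[0,0,0]],"rot":[[0,0,0],[0,0,0],[0,0,0],[0,0,0],[0,0,0]]}' 30|tr '\n' ' ';echo;done
```

```text
time_s: 7.02 ee_pos: [500.3, -50.2, 109.3] ee_rot: [49.1, 90.0, 39.9] force: [0.3, 0.3, 0.1] gripper_width: 60.9 
time_s: 7.43 ee_pos: [500.2, -50.2, 109.2] ee_rot: [64.5, 90.0, 55.3] force: [0.1, -0.0, 0.8] gripper_width: 27.4 
time_s: 7.85 ee_pos: [500.2, -50.5, 109.2] ee_rot: [-91.7, 90.0, -100.8] force: [-0.5, -1.5, 0.1] gripper_width: 13.8
```

```bash
python3 -m handwheel '{"gripper":[1,1,1,1,1],"offset":[[0,-15,0],[0,-35,0],[0,-55,0],[0,-75,1],[0,-95,1]],"rot":[[0,0,0],[0,0,0],[0,0,0],[0,0,0],[0,0,0]]}'|tr '\n' ' ';python3 go.py;python3 -m handwheel '{"gripper":[1,1,1,1,1],"offset":[[0,-20,0],[0,-40,0],[0,-60,0],[0,-65,0],[0,-65,0]],"rot":[[0,0,0],[0,0,0],[0,0,0],[0,0,0],[0,0,0]]}'|tr '\n' ' ';python3 go.py
```

```text
time_s: 8.27 ee_pos: [485.4, -143.5, 109.2] ee_rot: [119.6, 89.8, 110.5] force: [-0.4, 3.9, 1.0] gripper_width: 13.5 t 8.27 pos [ 485.4 -143.5  109.2] psi 80.83 F [-0.4  3.9  1. ] w 13.5 j6 -98.8
time_s: 8.68 ee_pos: [475.0, -209.5, 109.2] ee_rot: [-126.1, 89.9, -135.4] force: [-2.7, -1.7, 0.4] gripper_width: 14.1 t 8.68 pos [ 475.  -209.5  109.2] psi 80.76 F [-2.7 -1.7  0.4] w 14.1 j6 -105.7
```

```bash
python3 -m handwheel '{"gripper":[0.5,0.5,0.5,0.5,0.5],"offset":[[0,0,0],[0,0,0],[0,0,0],[-10,0,0],[-50,0,0]],"rot":[[0,0,0],[0,0,0],[0,0,0],[0,0,0],[0,0,0]]}'|tr '\n' ' ';python3 go.py 510 -20 260 81.2
```

```text
time_s: 9.1 ee_pos: [472.0, -205.8, 154.9] ee_rot: [162.0, 89.3, 152.8] force: [0.5, -0.4, -0.1] gripper_width: 43.9 t 9.1 pos [ 472.  -205.8  154.9] psi 80.83 F [ 0.5 -0.4 -0.1] w 43.9 j6 -105.7
offset [-104.4  189.9    6.6] rot [-0.37 -0.7  -0.23] rows 5.2
```

```bash
python3 -m handwheel '{"gripper":[0,0,0,0,0],"offset":[[-40,0,5],[-45,40,5],[-45,80,5],[-45,120,5],[-45,160,5]],"rot":[[0,0,0],[0,0,0],[0,0,0],[0,0,0],[0,0,0]]}'|tr '\n' ' ';python3 go.py 505 -36 200 81.2;python3 -m handwheel '{"gripper":[0,0,0],"offset":[[0,12,4],[0,12,4],[0,12,4]],"rot":[[0,0,0],[0,0,0],[0,0,0]]}';python3 - <<'E'
from h import *
import pickle
s=state();im=grab_frame('wrist');cv2.imwrite('pics/w3.png',im[:,:,::-1]);pickle.dump(cam('wrist',s),open('w3.pkl','wb'));print(s['ee_pos'],s['ee_rot'])
crop(im,200,120,200,150,4,'pics/w3z.png')
im=grab_frame('scene');cv2.imwrite('pics/s9.png',im[:,:,::-1])
E
```

```text
time_s: 9.52 ee_pos: [506.5, -49.2, 205.6] ee_rot: [16.5, 89.9, 7.2] force: [0.5, 0.4, -0.4] gripper_width: 75.9 t 9.52 pos [506.5 -49.2 205.6] psi 80.76 F [ 0.5  0.4 -0.4] w 75.9 j6 -87.6
offset [ 5.6 12.7 -3.6] rot [-0.44  0.12 -0.04] rows 0.3
time_s: 9.77
ee_pos: [512.3, -39.6, 204.7]
ee_rot: [-44.8, 89.9, -53.9]
force: [-0.2, 0.7, -0.4]
gripper_width: 90.8
[512.2665231  -39.59270284 204.68998611] [-44.77907     89.94933759 -53.85247293]
```

View pics/w3.png

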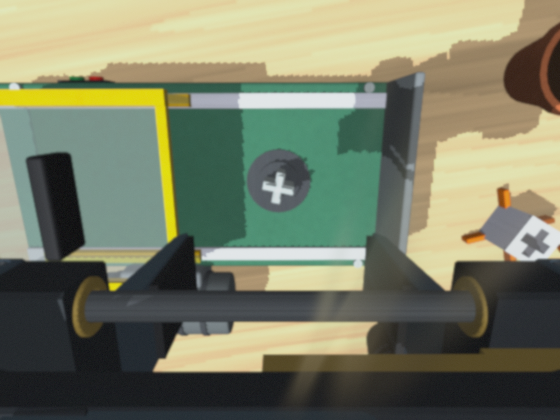

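View pics/w3z.png

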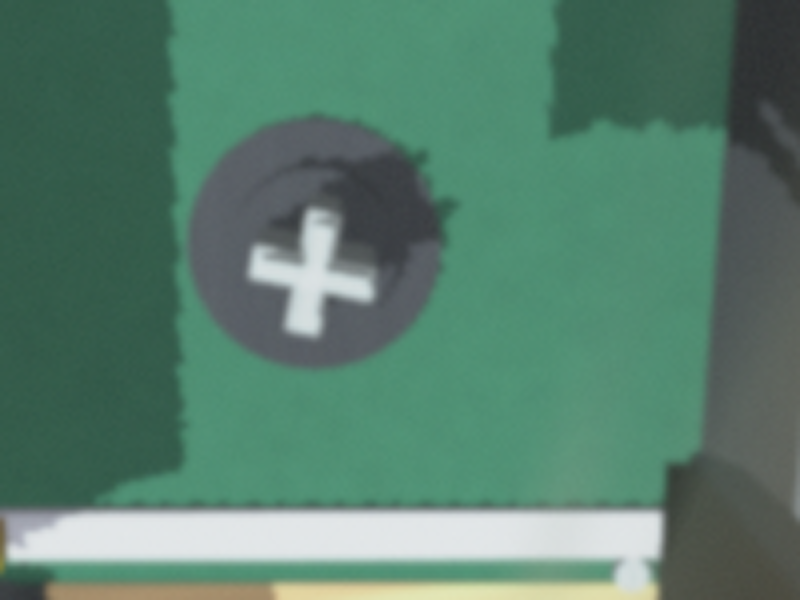

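View pics/s9.png

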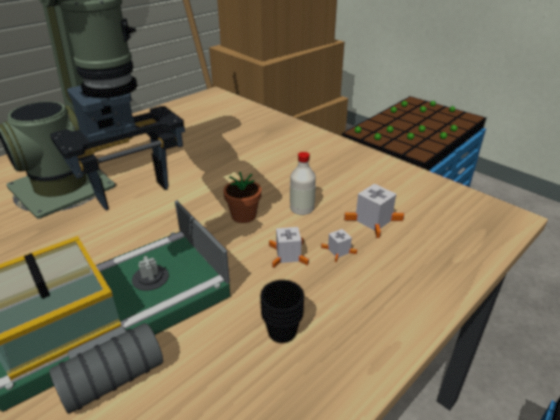

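```bash
cat >> fit2.py <<'E'
print('---')
import copy
def f(v):
    c2=dict(c);c2['t']=c['t']+[0,0,v[4]];return (proj(c2,pts(v[:4]))-uv).ravel()
r=least_squares(f,[500,-40,-.15,26,0]);print(r.x);print(r.fun.reshape(-1,2).round(1))
c3=pickle.load(open('w3.pkl','rb'))
A=lambda p:np.array(p)/4+[200,120]
e=A([(250,260),(375,288),(322,210),(303,335)])
for dz in (0,20):
    c4=dict(c3);c4['t']=c3['t']+[0,0,dz]
    w=onz(c4,e,83);print(dz,w.round(1),w.mean(0),np.linalg.norm(w[0]-w[1]),np.linalg.norm(w[2]-w[3]),[np.degrees(np.arctan2(*(w[j]-w[i])[1::-1])) for i,j in((0,1),(3,2))])
    print('collar centre',onz(c4,A([(315,243)]),48),'diam', np.linalg.norm(np.diff(onz(c4,A([(190,243),(440,243)]),40),axis=0)))
E
python3 fit2.py|sed -n '/---/,$p'
```

```text
---
[ 5.03865621e+02 -3.40904161e+01 -1.53975263e-01  3.17854624e+01
  2.12298645e-02]
[[-1.8  1.2]
 [ 1.2 -0.3]
 [ 0.3 -1.7]
 [ 0.7 -1.1]
 [-0.3  2.5]
 [-0.  -1.4]]
0 [[496.3 -53.8  83. ]
 [507.6 -25.6  83. ]
 [487.3 -35.1  83. ]
 [516.3 -44.3  83. ]] [501.88426164 -39.70901957  83.        ] 30.351844653686836 30.475710644537372 [np.float64(68.0932628652854), np.float64(162.37960461828186)]
collar centre [[501.02844411 -39.10271872  48.        ]] diam 66.77828289474942
20 [[500.  -55.4  83. ]
 [512.1 -25.5  83. ]
 [490.4 -35.6  83. ]
 [521.3 -45.4  83. ]] [505.93927912 -40.46679064  83.        ] 32.2583111937549 32.38995748164181 [np.float64(68.09326286528533), np.float64(162.37960461828183)]
collar centre [[504.63343972 -39.7511322   48.        ]] diam 70.47371972520241
```

```bash
python3 - <<'E'
from h import *
cs,cd=cam('scene'),cam('side')
print(tri(cs,(340,236),cd,(257,191)), tri(cs,(376,191),cd,(204,153)))
E
python3 go.py 590 200 200 140; python3 go.py 590 200 200 -40;python3 go.py 590 200 200 50
```

```text
(array([679.0097984 , 310.22858056,  38.9703802 ]), np.float64(0.03232845733739964)) (array([664.56446352, 450.43614617,  76.86947473]), np.float64(1.3210494192816782))
t 9.87 pos [511.9 -40.9 204.4] psi 80.76 F [-0.3  0.2  0.1] w 91.0 j6 -86.6
offset [  4.3 250.3  38.4] rot [-5.924e+01 -1.000e-02  3.000e-02] rows 8.3
t 9.87 pos [511.9 -40.9 204.4] psi 80.76 F [-0.3  0.2  0.1] w 91.0 j6 -86.6
offset [  4.3 250.3  38.4] rot [1.2076e+02 4.0000e-02 1.0000e-02] rows 16.9
t 9.87 pos [511.9 -40.9 204.4] psi 80.76 F [-0.3  0.2  0.1] w 91.0 j6 -86.6
offset [  4.3 250.3  38.4] rot [3.076e+01 1.000e-02 3.000e-02] rows 6.1
```

```bash
python3 go.py 603 226 200 50; python3 -m handwheel '{"gripper":[0.22,0.22,0.22,0.22,0.22],"offset":[[0,40,7],[0,80,14],[0,120,21],[0,160,28],[0,200,35]],"rot":[[6,0,0],[12,0,0],[18,0,0],[24,0,0],[30.7,0,0]]}'|tr '\n' ' ';python3 go.py 603 226 200 50
```

```text
t 9.87 pos [511.9 -40.9 204.4] psi 80.76 F [-0.3  0.2  0.1] w 91.0 j6 -86.6
offset [  4.3 278.   47.1] rot [3.076e+01 1.000e-02 3.000e-02] rows 6.8
time_s: 10.28 ee_pos: [579.3, 151.7, 204.4] ee_rot: [-19.6, 90.0, -60.0] force: [0.8, -0.1, 0.0] gripper_width: 71.3 t 10.28 pos [579.3 151.7 204.4] psi 49.63 F [ 0.8 -0.1  0. ] w 71.3 j6 -36.0
offset [  4.4  72.  -30.1] rot [-0.37  0.02  0.01] rows 1.9
```

```bash
python3 -m handwheel '{"gripper":[0.22,0.22,0.22,0.22],"offset":[[0,36,-15],[4,72,-30],[4,72,-30],[4,72,-30]],"rot":[[0,0,0],[0,0,0],[0,0,0],[0,0,0]]}'|tr '\n' ' ';python3 go.py;python3 - <<'E'
from h import *
import pickle
s=state();im=grab_frame('wrist');cv2.imwrite('pics/w4.png',im[:,:,::-1]);pickle.dump(cam('wrist',s),open('w4.pkl','wb'));print(s['ee_pos'],s['ee_rot'])
crop(im,220,120,140,120,5,'pics/w4z.png')
E
```

```text
time_s: 10.62 ee_pos: [602.1, 226.2, 199.1] ee_rot: [-104.4, 89.9, -144.2] force: [0.9, -0.7, -0.1] gripper_width: 70.8 t 10.62 pos [602.1 226.2 199.1] psi 50.15 F [ 0.9 -0.7 -0.1] w 70.8 j6 -30.6
[602.10914108 226.23934038 199.10462113] [-104.37807554   89.88934859 -144.22977311]
```

View pics/w4.png

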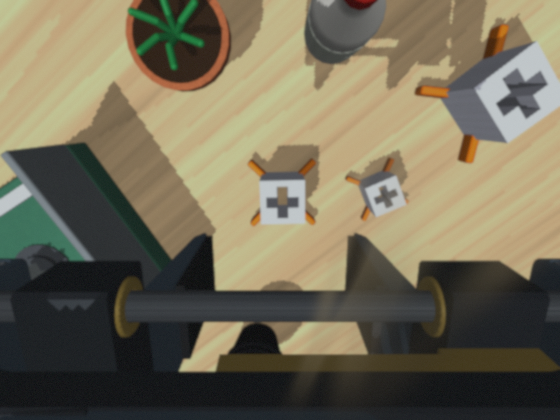

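View pics/w4z.png

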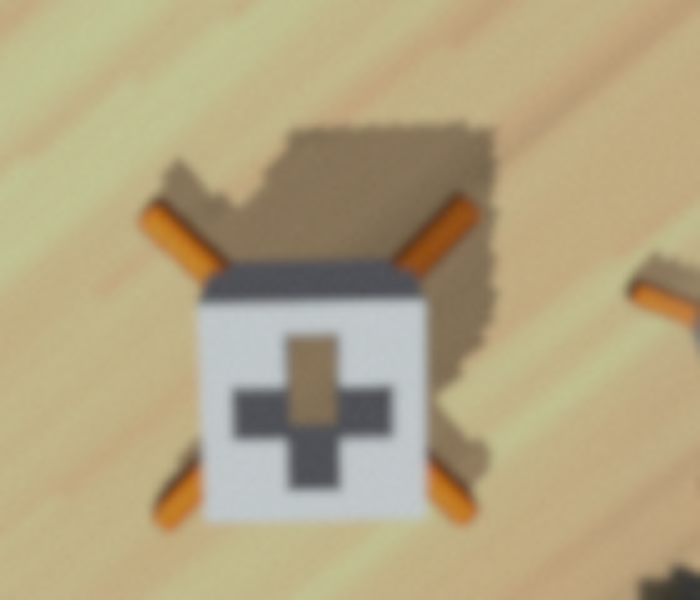

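```bash
python3 - <<'E'
from h import *
import pickle
c=pickle.load(open('w4.pkl','rb'));A=lambda p:np.array(p)/5+[220,120]
w=onz(c,A([(200,304),(425,296),(430,518),(207,522)]),56);print(w.round(1),w.mean(0))
for i,j in((0,1),(3,2),(0,3),(1,2)):d=w[j]-w[i];print(np.linalg.norm(d),np.degrees(np.arctan2(d[1],d[0]))%90)
w=onz(c,A([(235,413),(391,411),(313,335),(314,488)]),56);print('bore',w.mean(0));
for i,j in((0,1),(2,3)):d=w[j]-w[i];print(np.linalg.norm(d),np.degrees(np.arctan2(d[1],d[0]))%90)
E
python3 go.py 611 220 60 50.5
```

```text
[[578.8 219.7  56. ]
 [606.5 255.5  56. ]
 [643.6 227.1  56. ]
 [614.5 190.9  56. ]] [610.84628585 223.28888292  56.        ]
45.209293628160374 52.24287609373085
46.414664011121324 51.27661875931122
45.94427222029986 51.08949493280707
46.71848388366518 52.578864832469336
bore [610.59504157 222.90197197  56.        ]
31.898496460340297 50.9477261911563
32.21714183864575 50.66047312765239
t 10.67 pos [601.8 225.  199.6] psi 50.07 F [ 0.7  0.8 -0.1] w 71.5 j6 -30.6
offset [139.6   2.3  10.3] rot [-0.43 -0.01  0.1 ] rows 3.4
```

```bash
python3 go.py 610.7 223.1 60 51;  python3 -m handwheel '{"gripper":[0.22,0.22,0.22,0.22,0.22],"offset":[[20,2,8],[55,2,8],[95,2,8],[130,2,8],[139,2,8]],"rot":[[-1,0,0],[-1,0,0],[-1,0,0],[-1,0,0],[-1,0,0]]}'|tr '\n' ' ';python3 go.py 610.7 223.1 15 51
```

```text
t 10.67 pos [601.8 225.  199.6] psi 50.07 F [ 0.7  0.8 -0.1] w 71.5 j6 -30.6
offset [139.6   4.5   8.1] rot [-0.93 -0.01  0.1 ] rows 3.4
time_s: 11.08 ee_pos: [605.2, 218.6, 55.9] ee_rot: [-119.4, 89.4, -158.5] force: [-1.6, -0.4, -1.4] gripper_width: 71.2 t 11.08 pos [605.2 218.6  55.9] psi 50.93 F [-1.6 -0.4 -1.4] w 71.2 j6 -32.1
offset [40.9  7.4  1.7] rot [-0.07 -0.31  0.55] rows 1.0
```

```bash
python3 -m handwheel '{"gripper":[0.22,0.22,0.22],"offset":[[0,2,0],[0,2,0],[0,2,0]],"rot":[[0,0,0],[0,0,0],[0,0,0]]}'|tr '\n' ' ';python3 go.py 610.7 223.1 20 51
python3 - <<'E'
from h import *
im=grab_frame('wrist');cv2.imwrite('pics/w5.png',im[:,:,::-1])
im=grab_frame('scene');crop(im,220,150,180,140,4,'pics/s10.png')
E
```

```text
time_s: 11.33 ee_pos: [612.6, 224.3, 64.3] ee_rot: [57.7, 89.7, 18.7] force: [0.1, -1.3, 0.1] gripper_width: 70.9 t 11.33 pos [612.6 224.3  64.3] psi 51.05 F [ 0.1 -1.3  0.1] w 70.9 j6 -32.0
offset [44.3 -2.3 -0.9] rot [ 0.05  0.16 -0.26] rows 1.1
```

View pics/w5.png

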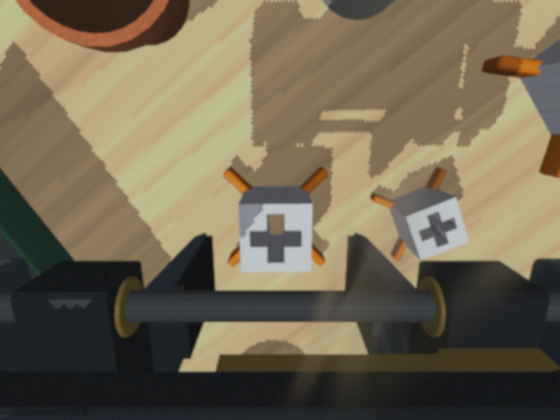

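View pics/s10.png

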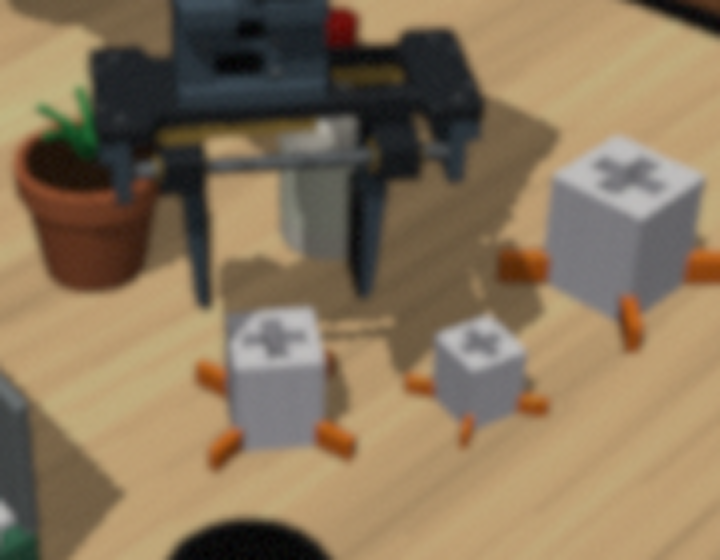

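```bash
python3 -m handwheel '{"gripper":[0.22,0.22,0.22,0.22,0.22],"offset":[[15,-2,-1],[30,-2,-1],[45,-2,-1],[50,-2,-1],[50,-2,-1]],"rot":[[0,0,0],[0,0,0],[0,0,0],[0,0,0],[0,0,0]]}'|tr '\n' ' ';python3 go.py 610.7 223.1 0 51
python3 - <<'E'
from h import *
im=grab_frame('scene');crop(im,220,150,180,140,4,'pics/s11.png')
E
```

```text
time_s: 11.85 ee_pos: [608.1, 223.3, 11.2] ee_rot: [-123.9, 90.0, -162.7] force: [-0.6, -0.6, 0.4] gripper_width: 71.3 t 11.85 pos [608.1 223.3  11.2] psi 51.11 F [-0.6 -0.6  0.4] w 71.3 j6 -32.0
offset [11.2  1.5  2.2] rot [ 0.11 -0.02  0.03] rows 0.3
```

View pics/s11.png

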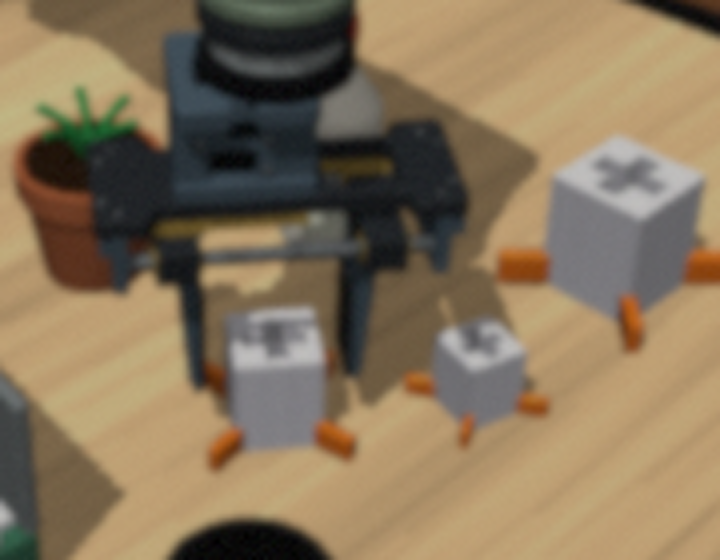

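```bash
python3 -m handwheel '{"gripper":[0.22,0.22,0.22,0.22],"offset":[[4,1.5,2],[7,1.5,2],[7,1.5,2],[7,1.5,2]],"rot":[[0,0,0],[0,0,0],[0,0,0],[0,0,0]]}'|tr '\n' ' ';python3 go.py 610.7 223.1 0 51; python3 -m handwheel '{"gripper":[1,1,1,1,1],"offset":[[0,0,0],[0,0,0],[0,0,0],[0,0,0],[0,0,0]],"rot":[[0,0,0],[0,0,0],[0,0,0],[0,0,0],[0,0,0]]}' 35|tr '\n' ' ';python3 -m handwheel '{"gripper":[1,1,1],"offset":[[0,0,0],[0,0,0],[0,0,0]],"rot":[[0,0,0],[0,0,0],[0,0,0]]}'|tr '\n' ' ';python3 go.py
```

```text
time_s: 12.23 ee_pos: [611.0, 223.3, 4.5] ee_rot: [68.8, 90.0, 29.9] force: [-0.4, 0.6, 0.7] gripper_width: 71.1 t 12.23 pos [611.  223.3   4.5] psi 51.1 F [-0.4  0.6  0.7] w 71.1 j6 -32.0
offset [ 4.5 -0.4 -0.1] rot [ 0.1   0.01 -0.02] rows 0.1
time_s: 12.65 ee_pos: [610.6, 223.0, 4.4] ee_rot: [-103.5, 90.0, -142.4] force: [-1.1, -1.0, 0.9] gripper_width: 45.7 time_s: 12.9 ee_pos: [610.6, 223.0, 4.4] ee_rot: [-102.9, 90.0, -141.8] force: [-0.7, -0.8, 1.4] gripper_width: 45.9 t 12.9 pos [610.6 223.    4.4] psi 51.11 F [-0.7 -0.8  1.4] w 45.9 j6 -32.0
```

```bash
python3 -m handwheel '{"gripper":[1,1,1,1,1],"offset":[[-15,0,0],[-45,0,0],[-80,0,0],[-115,0,0],[-146,0,0]],"rot":[[0,0,0],[0,0,0],[0,0,0],[0,0,0],[0,0,0]]}'|tr '\n' ' ';python3 -m handwheel '{"gripper":[1,1],"offset":[[0,0,0],[0,0,0]],"rot":[[0,0,0],[0,0,0]]}'|tr '\n' ' ';python3 go.py 501.7 -39.6 150 70.1;  python3 - <<'E'
from h import *
im=grab_frame('scene');crop(im,200,100,200,150,4,'pics/s12.png')
E
```

```text
time_s: 13.32 ee_pos: [610.6, 223.4, 151.1] ee_rot: [-160.5, 90.0, 160.6] force: [0.9, 0.5, -4.6] gripper_width: 46.0 time_s: 13.48 ee_pos: [611.5, 223.6, 151.0] ee_rot: [63.9, 89.8, 25.0] force: [-0.4, -0.2, -5.0] gripper_width: 45.8 t 13.48 pos [611.5 223.6 151. ] psi 51.1 F [-0.4 -0.2 -5. ] w 45.8 j6 -32.0
offset [   0.4 -273.8   79.9] rot [-19.     0.1   -0.14] rows 6.8
```

View pics/s12.png

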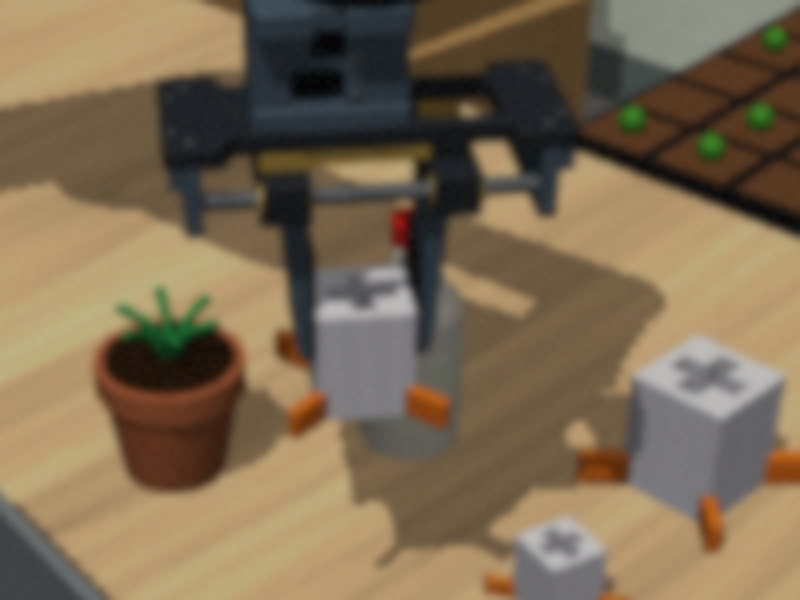

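```bash
python3 -m handwheel '{"gripper":[1,1,1,1,1],"offset":[[0,-30,9],[0,-70,20],[0,-108,32],[0,-146,43],[0,-185,54]],"rot":[[-4,0,0],[-8,0,0],[-12,0,0],[-16,0,0],[-19,0,0]]}'|tr '\n' ' ';python3 go.py 501.7 -39.6 150 70.1
```

```text
time_s: 13.95 ee_pos: [533.7, 44.0, 146.7] ee_rot: [-157.1, 89.6, -176.8] force: [1.8, -1.2, -4.0] gripper_width: 45.8 t 13.95 pos [533.7  44.  146.7] psi 70.33 F [ 1.8 -1.2 -4. ] w 45.8 j6 -66.9
offset [ -3.  -89.5  -2. ] rot [ 0.23 -0.34  0.14] rows 2.1
```

```bash
python3 -m handwheel '{"gripper":[1,1,1],"offset":[[0,0,0],[0,0,0],[0,0,0]],"rot":[[0,0,0],[0,0,0],[0,0,0]]}'|tr '\n' ' ';python3 go.py 501.7 -39.6 150 70.1
```

```text
time_s: 14.2 ee_pos: [535.7, 45.4, 148.2] ee_rot: [-168.0, 89.8, 172.0] force: [0.4, 0.3, -5.6] gripper_width: 45.6 t 14.2 pos [535.7  45.4 148.2] psi 70.02 F [ 0.4  0.3 -5.6] w 45.6 j6 -66.5
offset [ -1.7 -91.5  -2.9] rot [-0.08 -0.2   0.04] rows 2.2
```

```bash
python3 -m handwheel '{"gripper":[1,1,1,1,1],"offset":[[-2,-35,-1],[-2,-70,-2],[-2,-91.5,-3],[-2,-91.5,-3],[-2,-91.5,-3]],"rot":[[0,0,0],[0,0,0],[0,0,0],[0,0,0],[0,0,0]]}'|tr '\n' ' ';python3 -m handwheel '{"gripper":[1,1,1],"offset":[[0,0,0],[0,0,0],[0,0,0]],"rot":[[0,0,0],[0,0,0],[0,0,0]]}'|tr '\n' ' ';python3 go.py 501.7 -39.6 110 70.1
python3 - <<'E'
from h import *
import pickle
s=state();im=grab_frame('wrist');cv2.imwrite('pics/w6.png',im[:,:,::-1]);pickle.dump(cam('wrist',s),open('w6.pkl','wb'));print(s['ee_pos'],s['ee_rot'])
im=grab_frame('scene');crop(im,70,150,200,150,4,'pics/s13.png')
im=grab_frame('side');crop(im,240,220,200,150,4,'pics/s14.png')
E
```

```text
time_s: 14.62 ee_pos: [502.6, -39.2, 151.3] ee_rot: [163.8, 89.9, 143.9] force: [0.4, 0.3, -5.4] gripper_width: 46.1 time_s: 14.87 ee_pos: [503.2, -38.5, 151.9] ee_rot: [142.0, 90.0, 122.1] force: [0.2, -0.1, -5.0] gripper_width: 46.2 t 14.87 pos [503.2 -38.5 151.9] psi 70.2 F [ 0.2 -0.1 -5. ] w 46.2 j6 -75.9
offset [41.9 -1.6 -1. ] rot [ 0.1  -0.02 -0.02] rows 1.0
[503.22494796 -38.50725065 151.90593253] [141.9507354   89.97357198 122.14776812]
```

View pics/w6.png

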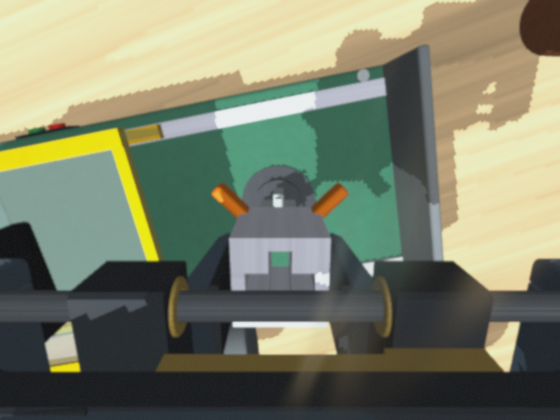

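View pics/s13.png

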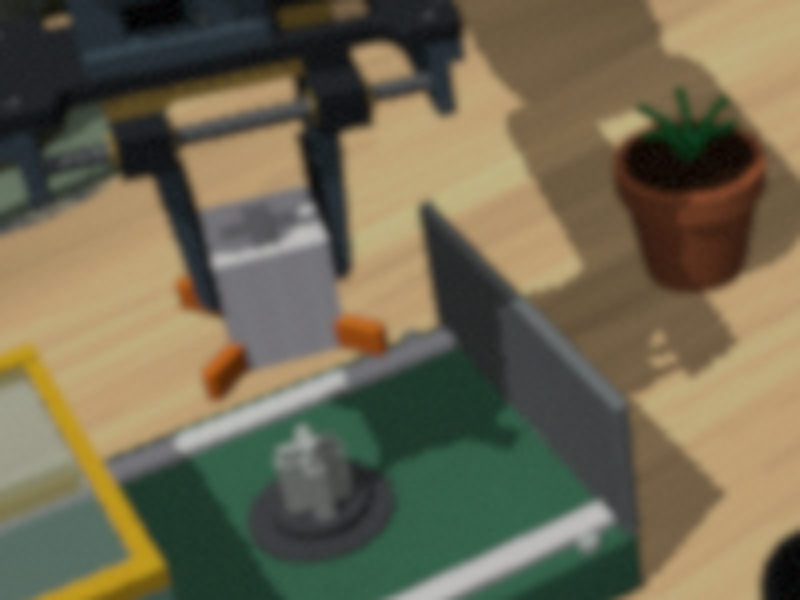

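View pics/s14.png

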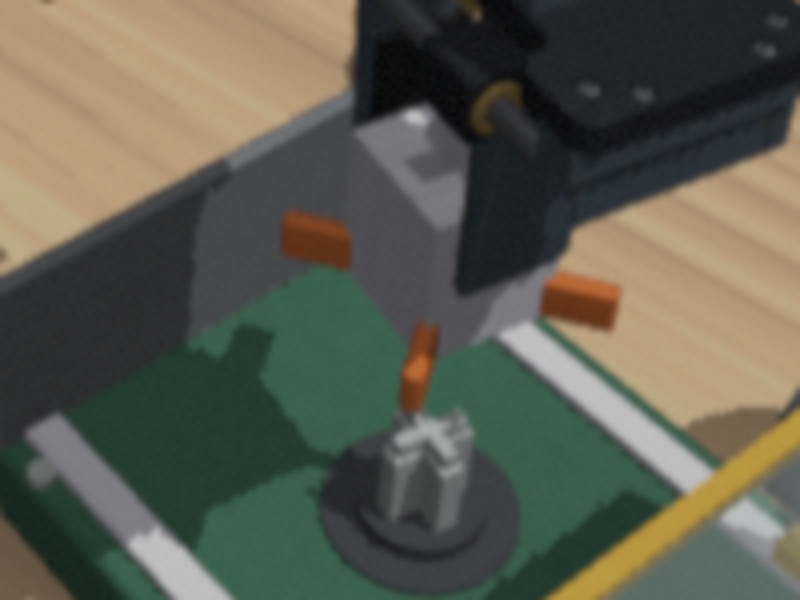

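Run:
```python
from h import *
for n,o in(('scene',(70,150)),('side',(240,220))):
    c=cam(n);print(n,((proj(c,[[503.2,-38.5,203.5],[503.2,-38.5,147.5],[501.7,-39.6,83],[501.7,-39.6,48]])-o)*4).round(0))
    print('1mm x,y,z',((proj(c,[[502.7,-39.6,83],[501.7,-38.6,83],[501.7,-39.6,84]])-proj(c,[[501.7,-39.6,83]]))*4).round(1).tolist())
```

```text
scene [[256. 222.]
 [280. 327.]
 [301. 438.]
 [314. 494.]]
1mm x,y,z [[1.2, 1.0], [1.9, -1.0], [-0.4, -1.6]]
side [[463. 145.]
 [446. 280.]
 [429. 422.]
 [421. 490.]]
1mm x,y,z [[1.9, -1.8], [-2.4, -1.7], [0.2, -2.0]]
```

Run:
```python
from h import *
R=Ro.from_euler('z',70.2,degrees=True).as_matrix()
L=np.array([(a*23,b*23,z) for z in(203.5,147.5) for a,b in((1,1),(1,-1),(-1,-1),(-1,1))],float)
L[:,:2]=L[:,:2]@R[:2,:2].T+[503.2,-38.5]
for n,o in(('scene',(70,150)),('side',(240,220))):
    print(n,((proj(cam(n),L)-o)*4).round(0).tolist())
```

```text
scene [[300.0, 181.0], [323.0, 237.0], [210.0, 265.0], [191.0, 207.0], [321.0, 285.0], [345.0, 343.0], [236.0, 372.0], [217.0, 312.0]]
side [[354.0, 122.0], [484.0, 76.0], [575.0, 169.0], [440.0, 221.0], [343.0, 256.0], [467.0, 209.0], [552.0, 304.0], [424.0, 356.0]]
```

```bash
python3 go.py 502.1 -40 94 70.2; python3 -m handwheel '{"gripper":[1,1,1,1,1],"offset":[[15,-1.7,0],[35,-1.7,0],[57,-1.7,0],[57,-1.7,0],[57,-1.7,0]],"rot":[[0,0,0],[0,0,0],[0,0,0],[0,0,0],[0,0,0]]}'|tr '\n' ' ';python3 go.py 502.1 -40 94 70.2; python3 -m handwheel '{"gripper":[1,1,1],"offset":[[0,0,0],[0,0,0],[0,0,0]],"rot":[[0,0,0],[0,0,0],[0,0,0]]}'|tr '\n' ' ';python3 go.py 502.1 -40 94 70.2
python3 - <<'E'
from h import *
im=grab_frame('scene');crop(im,70,150,200,150,4,'pics/s15.png')
im=grab_frame('side');crop(im,240,220,200,150,4,'pics/s16.png')
E
```

```text
t 15.02 pos [502.9 -39.  152.1] psi 70.16 F [ 0.1 -0.3 -4.3] w 45.5 j6 -75.9
offset [58.1 -1.2 -0.4] rot [-0.04 -0.01 -0.01] rows 1.4
time_s: 15.43 ee_pos: [501.4, -40.9, 94.7] ee_rot: [-169.1, 89.9, 171.0] force: [-0.1, 0.2, -3.3] gripper_width: 45.8 t 15.43 pos [501.4 -40.9  94.7] psi 70.12 F [-0.1  0.2 -3.3] w 45.8 j6 -76.1
offset [0.7 1.1 0.3] rot [-0.08 -0.15  0.03] rows 0.0
time_s: 15.68 ee_pos: [503.2, -41.3, 96.6] ee_rot: [15.6, 89.8, -4.3] force: [0.3, 0.7, -5.2] gripper_width: 45.8 t 15.68 pos [503.2 -41.3  96.6] psi 70.11 F [ 0.3  0.7 -5.2] w 45.8 j6 -76.1
offset [ 2.6  0.8 -1.5] rot [-0.09  0.16 -0.04] rows 0.1
```

View pics/s15.png

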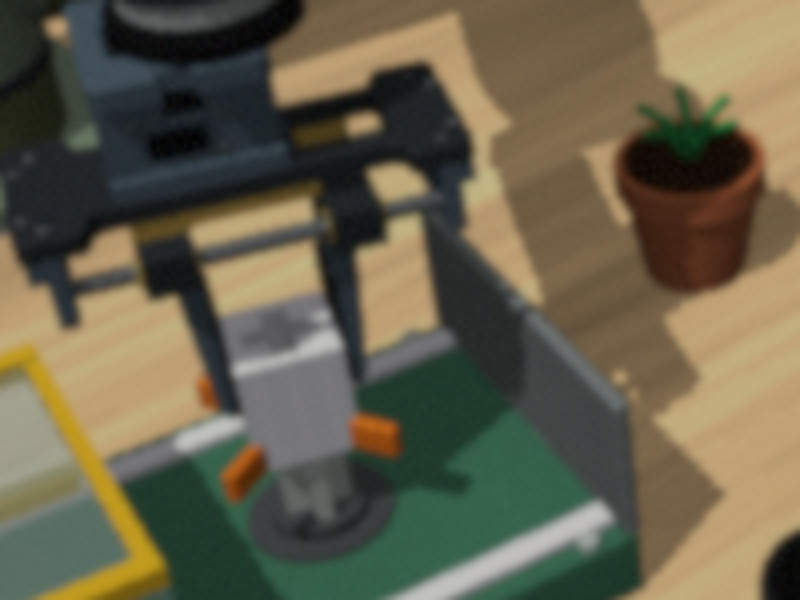

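View pics/s16.png

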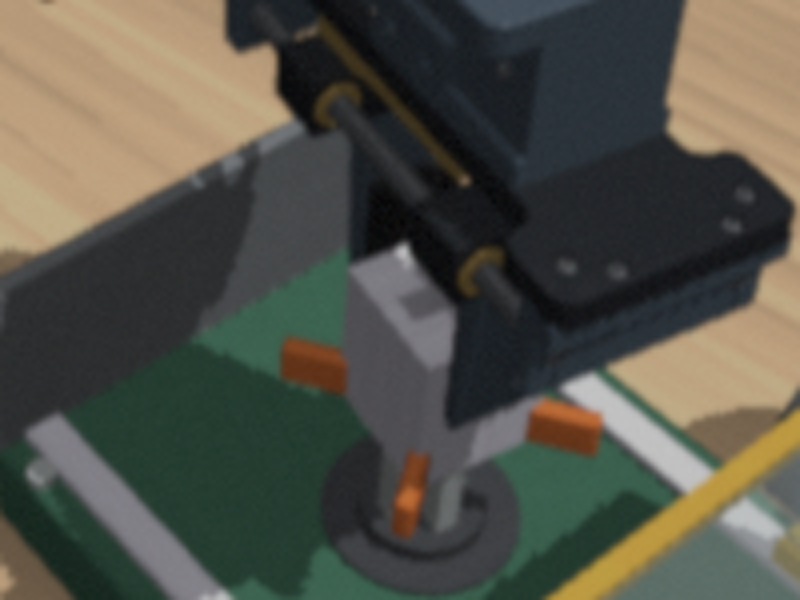

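```bash
python3 -m handwheel '{"gripper":[1,1,1,1,1],"offset":[[2,0.8,-1],[5,0.8,-1.2],[8,0.8,-1.2],[11,0.8,-1.2],[11,0.8,-1.2]],"rot":[[0,0,0],[0,0,0],[0,0,0],[0,0,0],[0,0,0]]}'|tr '\n' ' ';python3 go.py 502.1 -40 52.4 70.2;  python3 -m handwheel '{"gripper":[1,1,1],"offset":[[3,0,0],[5,0,0],[5,0,0]],"rot":[[0,0,0],[0,0,0],[0,0,0]]}'|tr '\n' ' ';python3 go.py 502.1 -40 52.4 70.2
```

```text
time_s: 16.2 ee_pos: [500.7, -40.0, 83.4] ee_rot: [-167.8, 89.9, 172.3] force: [0.4, 0.8, -5.1] gripper_width: 45.9 t 16.2 pos [500.7 -40.   83.4] psi 70.1 F [ 0.4  0.8 -5.1] w 45.9 j6 -76.0
offset [31.   0.5  1.4] rot [-0.1  -0.09  0.02] rows 0.7
time_s: 16.45 ee_pos: [501.3, -40.1, 78.8] ee_rot: [-176.2, 90.0, 163.9] force: [-0.2, -0.9, -5.3] gripper_width: 45.9 t 16.45 pos [501.3 -40.1  78.8] psi 70.1 F [-0.2 -0.9 -5.3] w 45.9 j6 -76.0
offset [26.4  0.4  0.7] rot [-0.1  -0.01  0.  ] rows 0.6
```

```bash
for i in 1 2; do python3 -m handwheel '{"gripper":[1,1,1,1],"offset":[[3,0,0],[6,0,0],[9,0,0],[9,0,0]],"rot":[[0,0,0],[0,0,0],[0,0,0],[0,0,0]]}'|tr '\n' ' ';python3 go.py 502.1 -40 52.4 70.2;done
```

```text
time_s: 16.78 ee_pos: [501.3, -40.1, 69.7] ee_rot: [-171.7, 90.0, 168.4] force: [0.2, -0.0, -4.9] gripper_width: 45.8 t 16.78 pos [501.3 -40.1  69.7] psi 70.1 F [ 0.2 -0.  -4.9] w 45.8 j6 -76.0
offset [17.3  0.4  0.7] rot [-0.1  -0.01  0.  ] rows 0.4
time_s: 17.12 ee_pos: [501.3, -40.1, 60.7] ee_rot: [-171.4, 90.0, 168.7] force: [0.8, -0.5, -5.7] gripper_width: 45.8 t 17.12 pos [501.3 -40.1  60.7] psi 70.1 F [ 0.8 -0.5 -5.7] w 45.8 j6 -76.0
offset [8.3 0.4 0.7] rot [-0.1 -0.   0. ] rows 0.2
```

Going in freely. I'll lower it onto the seat and press lightly.

```bash
python3 -m handwheel '{"gripper":[1,1,1,1],"offset":[[3,0,0],[6,0,0],[7,0,0],[7,0,0]],"rot":[[0,0,0],[0,0,0],[0,0,0],[0,0,0]]}'|tr '\n' ' ';python3 go.py; python3 -m handwheel '{"gripper":[1,1,1],"offset":[[1.5,0,0],[1.5,0,0],[1.5,0,0]],"rot":[[0,0,0],[0,0,0],[0,0,0]]}'|tr '\n' ' ';python3 go.py; python3 -m handwheel '{"gripper":[1,1,1],"offset":[[1,0,0],[1,0,0],[1,0,0]],"rot":[[0,0,0],[0,0,0],[0,0,0]]}'|tr '\n' ' ';python3 go.py
```

```text
time_s: 17.45 ee_pos: [501.3, -40.1, 53.9] ee_rot: [169.3, 90.0, 149.4] force: [0.9, 0.1, -5.7] gripper_width: 45.9 t 17.45 pos [501.3 -40.1  53.9] psi 70.1 F [ 0.9  0.1 -5.7] w 45.9 j6 -76.0
time_s: 17.7 ee_pos: [501.4, -40.1, 52.7] ee_rot: [47.5, 90.0, 27.6] force: [0.9, -0.2, -5.9] gripper_width: 45.8 t 17.7 pos [501.4 -40.1  52.7] psi 70.1 F [ 0.9 -0.2 -5.9] w 45.8 j6 -76.0
time_s: 17.95 ee_pos: [501.4, -40.1, 52.3] ee_rot: [22.5, 90.0, 2.6] force: [-0.0, 0.2, 1.4] gripper_width: 45.5 t 17.95 pos [501.4 -40.1  52.3] psi 70.11 F [-0.   0.2  1.4] w 45.5 j6 -76.0
```

```bash
python3 -m handwheel '{"gripper":[0.2,0.2,0.2,0.2,0.2],"offset":[[0,0,0],[0,0,0],[0,0,0],[0,0,0],[0,0,0]],"rot":[[0,0,0],[0,0,0],[0,0,0],[0,0,0],[0,0,0]]}'|tr '\n' ' ';python3 -m handwheel '{"gripper":[0.2,0.2,0.2,0.2,0.2],"offset":[[-10,0,0],[-40,0,0],[-80,0,0],[-115,0,0],[-125,0,0]],"rot":[[0,0,0],[0,0,0],[0,0,0],[0,0,0],[0,0,0]]}'|tr '\n' ' '; python3 go.py 474.7 -208.5 178 80.8
python3 - <<'E'
from h import *
im=grab_frame('scene');crop(im,0,190,200,150,4,'pics/s17.png')
im=grab_frame('side');crop(im,240,220,200,150,4,'pics/s18.png')
E
```

```text
time_s: 18.37 ee_pos: [501.4, -40.1, 51.8] ee_rot: [41.8, 90.0, 21.9] force: [-0.3, 0.6, 0.1] gripper_width: 72.4 time_s: 18.78 ee_pos: [504.5, -40.4, 183.1] ee_rot: [14.5, 89.4, -5.4] force: [1.5, -0.4, 0.2] gripper_width: 73.1 t 18.78 pos [504.5 -40.4 183.1] psi 70.1 F [ 1.5 -0.4  0.2] w 73.1 j6 -76.0
offset [   5.  -168.2   29.1] rot [-10.7    0.62  -0.1 ] rows 4.1
```

View pics/s17.png

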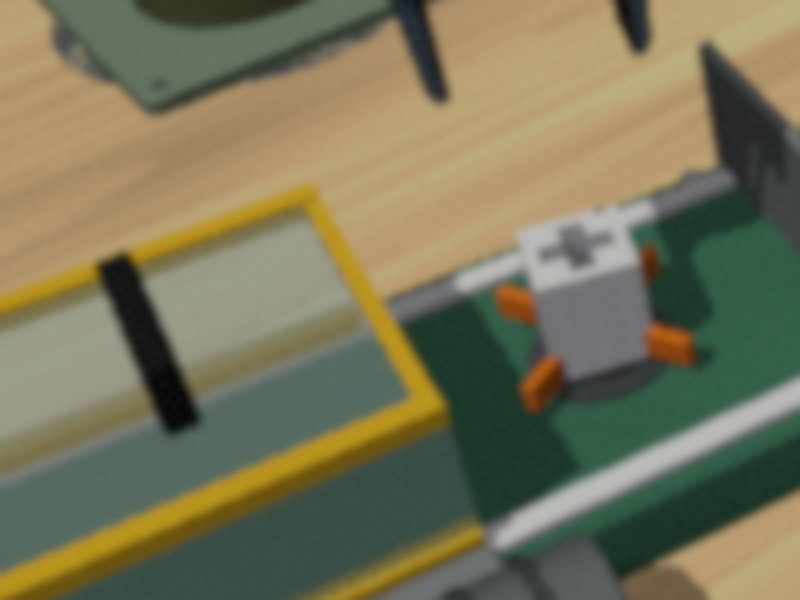

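View pics/s18.png

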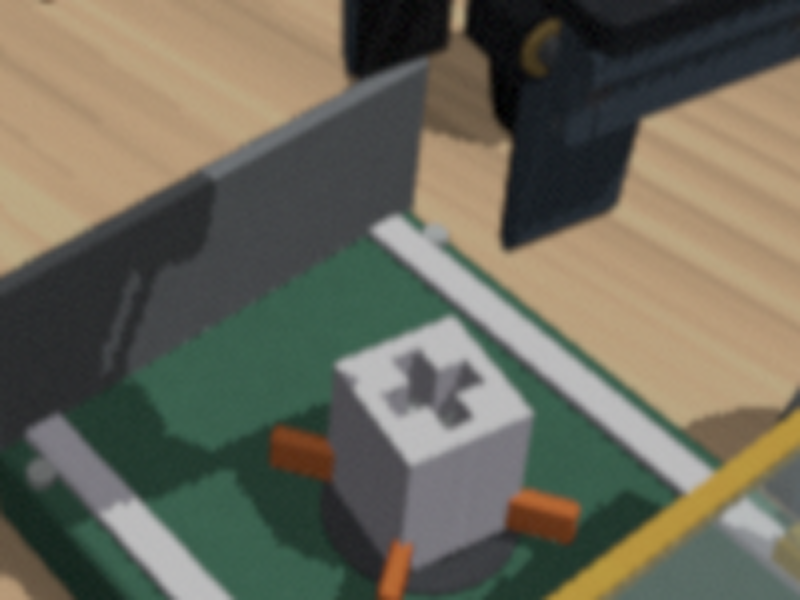

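```bash
python3 -m handwheel '{"gripper":[0.2,0.2,0.2,0.2,0.2],"offset":[[0,-40,7],[0,-80,14],[0,-120,21],[0,-160,28],[0,-168,29]],"rot":[[-3,0,0],[-6,0,0],[-9,0,0],[-10.7,0,0],[-10.7,0,0]]}'|tr '\n' ' ';python3 -m handwheel '{"gripper":[0.2,0.2],"offset":[[0,0,0],[0,0,0]],"rot":[[0,0,0],[0,0,0]]}'|tr '\n' ' '; python3 go.py 475 -209.5 109 80.8
```

```text
time_s: 19.3 ee_pos: [469.3, -212.4, 174.8] ee_rot: [-151.7, 89.8, -161.0] force: [-0.4, -0.3, -0.3] gripper_width: 72.8 time_s: 19.47 ee_pos: [470.5, -207.2, 175.3] ee_rot: [147.4, 89.8, 138.1] force: [0.1, 0.4, -0.1] gripper_width: 72.9 t 19.47 pos [ 470.5 -207.2  175.3] psi 80.7 F [ 0.1  0.4 -0.1] w 72.9 j6 -105.8
offset [66.3 -1.6  5. ] rot [-0.1  -0.17 -0.11] rows 1.6
```

```bash
python3 -m handwheel '{"gripper":[0.2,0.2,0.2,0.2,0.2],"offset":[[20,-1.5,5],[40,-1.5,5],[55,-1.5,5],[66,-1.5,5],[66,-1.5,5]],"rot":[[0,0,0],[0,0,0],[0,0,0],[0,0,0],[0,0,0]]}'|tr '\n' ' ';python3 go.py; for i in 1 2; do python3 -m handwheel '{"gripper":[1,1,1,1,1],"offset":[[0,0,0],[0,0,0],[0,0,0],[0,0,0],[0,0,0]],"rot":[[0,0,0],[0,0,0],[0,0,0],[0,0,0],[0,0,0]]}' 20|tr '\n' ' ';done; python3 go.py 502 -40 109 81.2
```

```text
time_s: 19.88 ee_pos: [474.4, -207.2, 107.9] ee_rot: [157.8, 89.6, 148.7] force: [-0.5, 0.3, -0.1] gripper_width: 72.7 t 19.88 pos [ 474.4 -207.2  107.9] psi 80.92 F [-0.5  0.3 -0.1] w 72.7 j6 -105.8
time_s: 20.3 ee_pos: [476.5, -210.2, 111.4] ee_rot: [-10.0, 89.9, -19.2] force: [-0.9, -0.3, -0.5] gripper_width: 42.2 time_s: 20.72 ee_pos: [476.1, -210.0, 110.7] ee_rot: [91.6, 90.0, 82.4] force: [0.8, 1.5, -0.3] gripper_width: 13.6 t 20.72 pos [ 476.1 -210.   110.7] psi 80.83 F [ 0.8  1.5 -0.3] w 13.6 j6 -105.9
offset [  1.8 172.   -1.5] rot [-0.37 -0.   -0.02] rows 4.1
```

```bash
python3 -m handwheel '{"gripper":[1,1,1,1,1],"offset":[[0,15,0],[0,35,0],[0,55,0],[0,72,0],[0,90,0]],"rot":[[0,0,0],[0,0,0],[0,0,0],[0,0,0],[0,0,0]]}'|tr '\n' ' ';python3 go.py;python3 -m handwheel '{"gripper":[1,1,1,1,1],"offset":[[0,18,0],[0,36,0],[0,54,0],[0,68,0],[0,80,0]],"rot":[[0,0,0],[0,0,0],[0,0,0],[0,0,0],[0,0,0]]}'|tr '\n' ' ';python3 go.py 506.2 -19.3 110 81.2
```

```text
time_s: 21.13 ee_pos: [490.0, -121.8, 110.8] ee_rot: [-103.9, 89.9, -113.0] force: [-1.2, -4.5, -0.0] gripper_width: 14.1 t 21.13 pos [ 490.  -121.8  110.8] psi 80.86 F [-1.2 -4.5 -0. ] w 14.1 j6 -95.9
time_s: 21.55 ee_pos: [502.6, -42.1, 110.7] ee_rot: [-128.4, 89.9, -137.5] force: [-2.8, -2.6, 1.7] gripper_width: 14.2 t 21.55 pos [502.6 -42.1 110.7] psi 80.88 F [-2.8 -2.6  1.7] w 14.2 j6 -86.9
offset [ 0.7 23.1 -0. ] rot [-0.32 -0.07  0.09] rows 0.6
```

```bash
python3 -m handwheel '{"gripper":[1,1,1],"offset":[[0,6,0],[0,12,0],[0,12,0]],"rot":[[0,0,0],[0,0,0],[0,0,0]]}'|tr '\n' ' ';python3 go.py;for i in 1 2 3 ; do python3 -m handwheel '{"gripper":[1,1],"offset":[[0,3,0],[0,3,0]],"rot":[[0,0,0],[0,0,0]]}'|tr '\n' ' ';python3 go.py;done
```

```text
time_s: 21.8 ee_pos: [504.6, -29.3, 110.8] ee_rot: [140.1, 89.9, 130.9] force: [-3.5, 2.6, 3.4] gripper_width: 13.8 t 21.8 pos [504.6 -29.3 110.8] psi 80.83 F [-3.5  2.6  3.4] w 13.8 j6 -85.6
time_s: 21.97 ee_pos: [504.9, -27.4, 110.7] ee_rot: [172.7, 89.9, 163.5] force: [-5.9, 0.9, 4.6] gripper_width: 13.7 t 21.97 pos [504.9 -27.4 110.7] psi 80.8 F [-5.9  0.9  4.6] w 13.7 j6 -85.2
time_s: 22.13 ee_pos: [505.3, -25.0, 110.7] ee_rot: [-159.5, 89.9, -168.7] force: [-5.0, -1.2, 4.3] gripper_width: 13.7 t 22.13 pos [505.3 -25.  110.7] psi 80.8 F [-5.  -1.2  4.3] w 13.7 j6 -84.9
time_s: 22.3 ee_pos: [505.2, -25.2, 110.7] ee_rot: [-104.8, 89.6, -113.9] force: [-6.1, -10.8, 5.0] gripper_width: 13.8 t 22.3 pos [505.2 -25.2 110.7] psi 80.87 F [ -6.1 -10.8   5. ] w 13.8 j6 -84.5
```

```bash
python3 -m handwheel '{"gripper":[1,1],"offset":[[0,1.5,0],[0,1.5,0]],"rot":[[0,0,0],[0,0,0]]}'|tr '\n' ' ';python3 -m handwheel '{"gripper":[0.3,0.3,0.3,0.3,0.3],"offset":[[0,-2,0],[0,-2,0],[0,-2,0],[0,-2,0],[0,-2,0]],"rot":[[0,0,0],[0,0,0],[0,0,0],[0,0,0],[0,0,0]]}'|tr '\n' ' ';python3 -m handwheel '{"gripper":[0.3,0.3,0.3,0.3,0.3],"offset":[[-10,0,0],[-40,0,0],[-80,0,0],[-115,0,0],[-140,0,0]],"rot":[[0,0,0],[0,0,0],[0,0,0],[0,0,0],[0,0,0]]}'|tr '\n' ' ';python3 -m handwheel '{"gripper":[0.3,0.3,0.3],"offset":[[0,0,0],[0,0,0],[0,0,0]],"rot":[[0,0,0],[0,0,0],[0,0,0]]}'|tr '\n' ' '
python3 - <<'E'
from h import *
import pickle
s=state();im=grab_frame('wrist');cv2.imwrite('pics/w7.png',im[:,:,::-1]);pickle.dump(cam('wrist',s),open('w7.pkl','wb'))
im=grab_frame('scene');cv2.imwrite('pics/s19.png',im[:,:,::-1]);crop(im,60,170,200,150,4,'pics/s19z.png')
im=grab_frame('side');cv2.imwrite('pics/s20.png',im[:,:,::-1])
E
```

```text
time_s: 22.47 ee_pos: [505.2, -25.2, 110.7] ee_rot: [-101.5, 89.5, -110.6] force: [-7.4, -15.1, 5.3] gripper_width: 13.9 time_s: 22.88 ee_pos: [507.0, -21.9, 110.7] ee_rot: [42.8, 89.9, 33.6] force: [-1.3, -0.3, -0.1] gripper_width: 44.2 time_s: 23.3 ee_pos: [507.7, -21.9, 255.1] ee_rot: [8.6, 89.7, -0.6] force: [0.6, 0.2, 0.2] gripper_width: 63.8 time_s: 23.55 ee_pos: [506.1, -21.9, 250.4] ee_rot: [170.4, 90.0, 161.2] force: [-0.2, 0.1, -0.7] gripper_width: 63.6
```

View pics/w7.png

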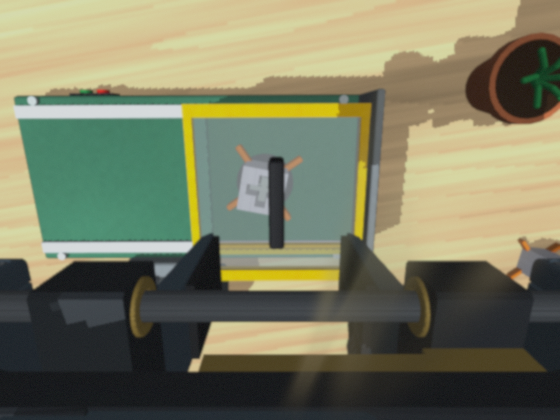

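View pics/s19z.png

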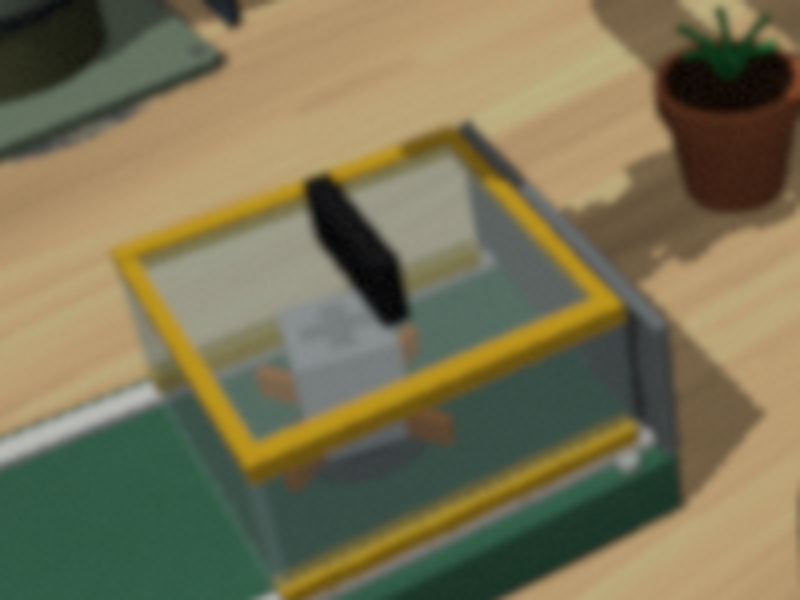

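View pics/s20.png

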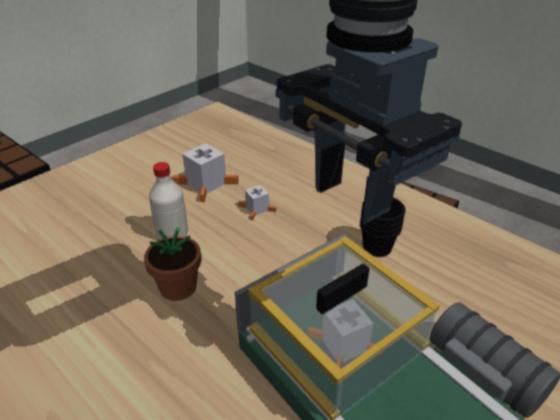

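Run:
```python
from h import *
import pickle
c=pickle.load(open('w7.pkl','rb'))
L=np.array([(-85,-70,125,1),(-85,100,125,1),(85,-70,125,1),(-40,15,160,1),(40,15,160,1),(-100,-285,40,0),(100,-285,40,0)],float)
uv=np.array([(183,105),(370,104),(195,281),(277,158),(277,247),(16,98),(42,259)],float)
def pts(v):
    x,y,a,q=v;P=L[:,:3].copy();P[:,1]-=q*L[:,3]
    return P@Ro.from_euler('z',a).as_matrix().T+[x,y,0]
r=least_squares(lambda v:(proj(c,pts(v))-uv).ravel(),[500,-40,-.15,5]);print(r.x,np.abs(r.fun).max().round(1))
cs,cd=cam('scene'),cam('side')
e=tri(cs,np.array([(533),(218)])/4+[60,170],cd,np.array([299,268]));print(e)
im=grab_frame('side');crop(im,230,225,130,110,6,'pics/s21.png')
```

```text
[ 5.02458632e+02 -3.73816584e+01 -1.52708834e-01  1.77517288e+00] 4.2
(array([515.51645332,  59.47315739, 113.55892087]), np.float64(1.5104104907070166))
```

View pics/s21.png

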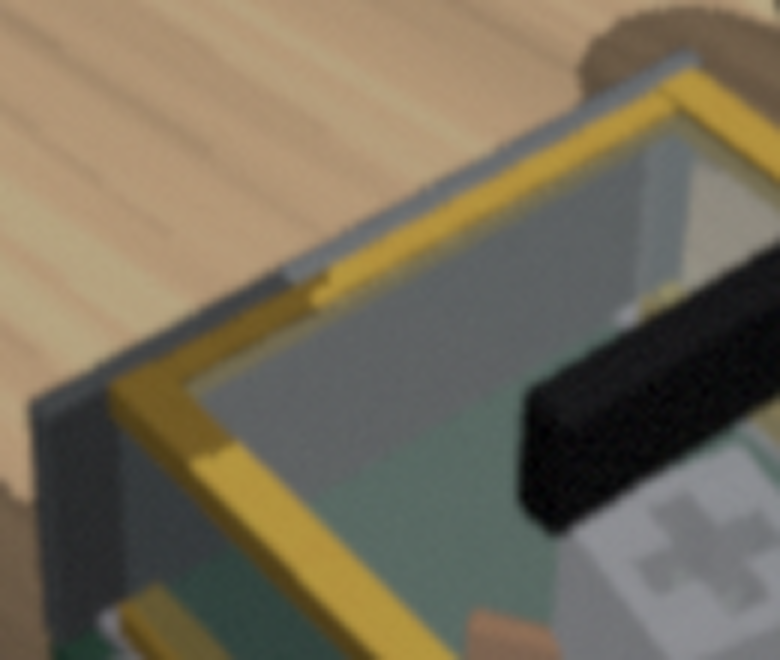

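Run:
```python
from workcell import *
s=state();print(s['time_s'],s['force']);print(job_done())
```

```text
23.75 [0.28896558 0.37178282 0.02882648]
the job is handed in; nothing more can be done
None
```

I fitted the middle-sized rotor onto the stub, slid the guard shut over it, and handed the job in at 23.75 s. The handover reports no verdict.

**What I did**
- I slid the guard open by its fin to about 190 mm.
- I picked up the middle-sized rotor and turned it about 19° to match the stub's teeth. I lowered it until it touched the seat at 52.3 mm on the tool reading, where 52.4 mm was predicted.
- I released the rotor, gripped the fin again and pushed the guard until it stopped moving at about 15 N. I then let go and raised the gripper clear.

**Last checks**
- **Rotor:** the pictures show it upright under the closed roof. The hood passed over it with little resistance until the end of its travel.
- **Guard:** a fit to the last wrist picture gives about 2 mm open, with errors of up to 4 pixels. The hood edge lies against the end plate.
- **Bystanders:** the seedling, bottle and pot stack stand where they were, judged by eye from the pictures.
- **Robot:** it is clear of everything, with wrist force near zero.

**What failed or disagreed**
- **First grip on the fin:** it missed. The fingers closed above the fin because their tips sit roughly 20 mm higher than the reported tool point. I gripped lower and used contact to set heights after that.
- **Camera positions:** the scene and side cameras disagreed by about 5 to 8 mm on the rotor's position, so I relied on the wrist camera.

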